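# Index the inspection turntable and load the carrier plate

## Task

Turn the inspection turntable by its black ball knob until its yellow pointer stands over the orange stop mark and the turntable has clicked to rest there. Then take the blue three-footed carrier plate by its grip block from the sloping red rack and lower it by hand, without dropping it, onto the turntable so that its three ball feet are fully home in the cone, the groove and the flat seat; let go and leave the turntable at the orange mark. Do not knock the lamp or displace the other things on the bench.

Things in the scene. Friction and masses are not known exactly. Their poses are not given: they have to be found in the camera images.
- base: grey round base of the turntable, fixed to the bench, 300 mm across, 30 mm high; origin on the turntable's vertical axis, at bench level; its x axis points to the lamp column
- lamp: black work lamp fixed to the base, origin and axes as those of the base: a flat head that spans 115 to 235 mm from the turntable's axis along base x, 160 mm wide (80 mm to each side), its underside 190 mm and its top 215 mm above the bench, on a column 222 mm from the axis. It overhangs the knob at the start, so the knob must there be reached with a leaning tool, from the side away from the lamp
- turntable (a joint): angle of the turntable, rad, seen from above positive anticlockwise; at 0 the knob and pointer lie along base x, under the edge of the lamp. A scalloped rim and a sprung roller give a stop (detent) at every 15 degrees (0, +-15, +-30 ...); range +-2.2. It takes about 3 to 5 N at the knob to leave a stop, and within some 5 degrees of a stop the roller pulls it in and centres it
- knob_ball (a point): centre of the black ball knob, 30 mm across, 100 mm from the turntable's axis and 90 mm above the bench, on a thin upright stem (12 mm) on the disc. The disc's top lies 45 mm above the bench; it is 226 mm across
- pointer_tip (a point): tip of the yellow pointer that lies radially below the knob, 135 mm from the axis, 47 mm above the bench; at the stop it stands exactly above the orange mark
- stop_orange: orange round stop mark, 20 mm across, 4 mm thick, fixed on the base 135 mm from the axis at 60 or 90 degrees to either side of base x; origin at its underside. It marks the wanted stop; the other three such places carry white marks
- seat_cone (a point): brass cone seat on the disc (mouth about 22 mm across): the point where the centre of a seated ball foot lies, 59 mm above the bench. It lies 50 mm from the turntable's axis, 60 degrees anticlockwise of the knob seen from above
- seat_groove (a point): brass V-groove seat on the disc: the point where the centre of its ball foot lies when the plate is seated; 54 mm from the turntable's axis, 184 degrees anticlockwise of the knob, 59 mm above the bench; the groove points to the cone
- seat_flat (a point): flat round brass seat, 28 mm across: the point where the centre of its ball foot lies when seated, 54 mm from the turntable's axis, 64 degrees clockwise of the knob, 59 mm above the bench.
- rack: red rack fixed on the bench, 150 x 170 mm; origin at its underside's centre. Its board slopes at 30 degrees, rising along its x axis, its middle 80 mm above the bench; a 14 mm ledge at the low edge stops the plate
- plate_grip (a point): middle (half-way up) of the aluminium grip block of the blue carrier plate: 44 mm long (plate x), 16 mm wide (plate y, the way to grip it), 50 mm tall; 25 mm below the block's top and above the plate's top. Axes are the plate's: x to the narrow nose (which carries a steel bearing), z out of its top. On the rack nose up, z tilted 30 degrees to the low side. Seated, it is 98 mm above the bench
- foot_cone (a point): centre of the ball foot (16 mm across) under the nose, for the cone; at (50, 0, -39) mm from plate_grip in plate axes
- foot_groove (a point): centre of the ball foot for the groove, at (-30, 45, -39) mm from plate_grip
- foot_flat (a point): centre of the ball foot for the flat seat, at (-30, -45, -39) mm from plate_grip
- spray_can_mid (a point): middle (half-way up) of a bystander: tall spray can with a green label, 52 mm across, 150 mm tall; leave it where it is
- oil_bottle_mid (a point): middle (half-way up) of a bystander: grey bottle with a yellow label and a black cap, 54 mm across, 150 mm tall; leave it where it is
- grease_jar_mid (a point): middle (half-way up) of a bystander: white jar with a red cap, 60 mm across, 70 mm tall; leave it where it is
- cleaner_can_mid (a point): middle (half-way up) of a bystander: spray can with a blue label, 48 mm across, 130 mm tall; leave it where it is
- screwdriver_mid (a point): middle (half-way up) of a bystander: screwdriver with an orange handle lying on the bench, about 140 mm long along its x axis; leave it where it is
- hub_ring_mid (a point): middle (half-way up) of a bystander: steel ring lying flat on the bench, 44 mm across, 18 mm tall; leave it where it is
- plate: the carrier plate itself: origin 47 mm below plate_grip, in the plane of the undersides of its feet; same axes. 112 mm long, 120 mm wide, 8 mm thick, about 0.45 kg (may vary by a quarter). Seated it is level, its origin on the turntable's axis, 51 mm above the bench, its nose 60 degrees anticlockwise of the knob
There are look-alikes about, which are no part of the job. What is meant by the plate is not white, and is the smaller of those in its own colour.

How it is judged:
By the outcome, as a careful person would: the job done as asked, in the order asked, and still so for the second after the job is handed in, with the robot touching nothing.
It also fails if it takes over 58 s, if anything falls off the work surface, if the arm or the gripper's body presses on something with over 40 N, if the wrist force passes 120 N, or if a joint passes its speed limit or range.

## Robot

A 7-joint arm with a two-finger parallel gripper is mounted at the origin on the work surface. World frame = base frame: x ahead of the robot, y to its left, z up, the work surface at z = 0. Lengths are in m, angles in rad, forces in N, time in s.
With the tool pointing down it reaches from about 0.4 to 0.875 m from the base axis. Payload 19.3 kg.
Tool frame: the origin (TCP) lies at the very end of the fingers, on their centre line; the grasp point (between the pads) lies 19 mm behind it; z points along the fingers, y is the direction in which the jaws open and shut (so a half turn about z gives the same grasp; the last joint's range is limited). The gripper opens to 85 mm and grips with 20 to 120 N. Pads are 22 mm wide; open, the fingers measure 114 mm over their backs; the gripper's body (76 mm by 85 mm) begins 54 mm behind the grasp point. The pads swing forward as they close: fully open they stand 13 mm farther back than shut.
Start: joints at [-1.38, 0.521, -0.036, 1.599, 0.021, 1.021, -0.113], TCP at [0.161, 0.604, 0.231] pointing down, gripper open.
Joint ranges: [-2.91, 2.91], [-0.3, 2.13], [-1.5, 1.42], [0.17, 2.43], [-1.26, 4.41], [0.16, 1.93], [-2.52, 2.52]. Speed limits (rad/s): [1.89, 1.89, 2.39, 2.39, 3.01, 3.01, 3.01].

## Interface

Orientations are given as [roll, pitch, yaw] about the fixed x, y, z axes, in that order (R = Rz(yaw) Ry(pitch) Rx(roll)).
In Python, from workcell import bot gives the robot as it stands.
- The arm moves only by the tool apply_moves, never from a script. Its argument "commands" is a list of rows, each an object with "travel": the shift along the tool's x, y, z in m, a list of three; "twist": the turn, a rotation vector about the tool's x, y, z in degrees, a list of three; "claw": the finger opening in m, from 0 to 0.0854. A call has 1 to 10 rows; each row is the pose to reach, as a shift and turn from the pose commanded when the call began, along the tool's axes at that moment; what a row does not reach only later rows make up. A row lasts 1/10 s, in which the tool goes at most 50 mm and 8.59 degrees, less where a joint would pass 70% of its speed; a pose out of reach is approached as far as the arm can. A call with a gripper value outside its range is refused whole. The fingers move at their own pace and stop on an object; "force" is the grip in N (left out, the last holds). Time passes only in rows, so rows that repeat a pose let the fingers close. It gives the time, the measured TCP pose, the force and the opening at its end, in the units of the state.
- bot.observe(): the state, without advancing time (a new reading comes with each control period).
- bot.grab_frame(name): name is "scene" or "top" or "wrist"; returns a dict with "frame" (480x640x3 uint8, blue, green, red), "fx", "fy", "cx", "cy" (pixels), "pose" (4x4, takes a point from camera to world coordinates); the wrist camera has in their place "tool_from_camera" (4x4, takes a point from camera to tool coordinates, whose origin is the TCP and whose axes are the flange's). Camera axes: x right, y up, looking along -z (the intrinsics and any distortion apply to the point x, -y, -z); pixel columns grow to the right and rows downward; lengths in m; the calibration is good to about 2 mm. The wrist camera is an equidistant fisheye: a pixel r from the principal point sees the ray r / f radians off the axis. A picture is of the moment at which its call begins: read the wrist's pose just before it. There is no depth.
- bot.job_done(): hands the job in, once; it reports no verdict.
The state is a dict: "clock": time; "qpos": joint angles; "qd": joint speeds; "joint_efforts": joint torques, N m; "position": TCP position; "tool_rot": TCP orientation; "force": force on the tool from outside, world axes, zero at the start; "moment": the same for the moment, N m; "grip_width": finger opening in m.
Only numpy, scipy, OpenCV 4.12 (cv2) and the standard library are available. Lean on these libraries where they do the work, as an engineer would, in place of code of your own. Each camera call takes 0.05 s, during which the arm holds its last target.

## Working session

There is one attempt and no reset: what is moved stays moved. The work goes in short steps, Python scripts to look and compute and a tool call to move; the robot and the scene stay as the last step left them, time stands still between calls to the robot, and variables do not carry over. Pictures are saved under pics/ and viewed, and the job is handed in when it is done.

Besides the shell and the picture viewer there is one more tool, called after ">>>" in YAML: its name, and indented under it one key for each argument. apply_moves: Moves the arm, as the interface text tells. Its arguments: {"type":"object","properties":{"commands":{"type":"array"},"force":{"type":"number"}},"required":["commands"]}

```bash
mkdir -p pics; ls; python3 - <<'E'
from workcell import bot
import cv2
s=bot.observe(); print(s)
for n in ["scene","top","wrist"]:
    f=bot.grab_frame(n); cv2.imwrite(f"pics/{n}0.png",f["frame"])
    print(n,{k:v for k,v in f.items() if k!="frame"})
E
```

```text
pics
{'clock': 0.0, 'qpos': array([-1.38018456,  0.52200612, -0.03633735,  1.59996807,  0.0212184 ,
        1.0210864 , -0.11280893]), 'qd': array([-5.12363529e-05,  4.01908452e-04, -1.02178393e-03, -4.02274088e-04,
        1.04924039e-03, -9.34307051e-04,  5.85349357e-04]), 'joint_efforts': array([ 6.75717984e-04, -9.27114987e+01,  1.98011689e+00, -3.69928336e+01,
        1.78831798e-02,  8.26439238e-03,  4.49491904e-05]), 'position': array([0.16111775, 0.60355143, 0.23074484]), 'tool_rot': array([-3.14051376e+00,  8.65092617e-05,  2.88077956e+00]), 'force': array([-0.59086375, -0.12403244, -0.13027735]), 'moment': array([0.04044057, 0.01064013, 0.02499084]), 'grip_width': 0.08544542360882733}
scene {'fx': 517.2997678064794, 'fy': 517.2997678064794, 'cx': 320.5462620528198, 'cy': 242.17701423818312, 'pose': array([[ 0.89055225, -0.28083843,  0.35783582,  0.86365487],
       [ 0.45463375,  0.5235863 , -0.72053143, -0.80629456],
       [ 0.01499498,  0.80435512,  0.59395959,  0.71542163],
       [ 0.        ,  0.        ,  0.        ,  1.        ]])}
top {'fx': 557.8294911161264, 'fy': 557.8294911161264, 'cx': 319.4940250005177, 'cy': 237.92260430521765, 'pose': array([[-0.02153171,  0.99160422, -0.12750473,  0.37872963],
       [-0.99975878, -0.02190836, -0.00155211, -0.05835685],
       [-0.00433249,  0.12744055,  0.99183675,  1.18157616],
       [ 0.        ,  0.        ,  0.        ,  1.        ]])}
wrist {'fx': 371.64829954431775, 'fy': 371.64829954431775, 'cx': 320.7111312131417, 'cy': 238.566971166207, 'tool_from_camera': array([[ 5.05656061e-04,  9.54620864e-01,  2.97823355e-01,
         7.49486772e-02],
       [ 9.99999808e-01, -5.89436491e-04,  1.91497435e-04,
         7.29561709e-05],
       [ 3.58355400e-04,  2.97823201e-01, -9.54620979e-01,
        -1.42261440e-01],
       [ 0.00000000e+00,  0.00000000e+00,  0.00000000e+00,
         1.00000000e+00]])}
```

View pics/scene0.png

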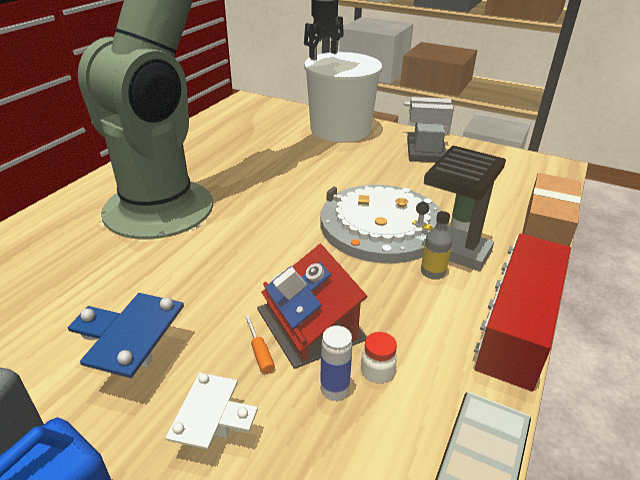

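View pics/top0.png

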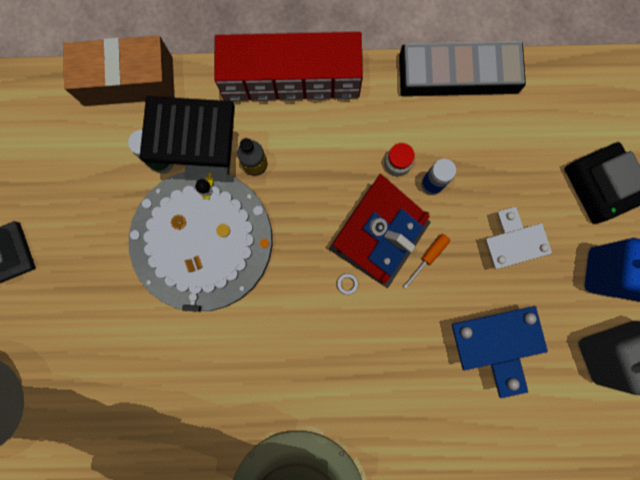

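View pics/wrist0.png

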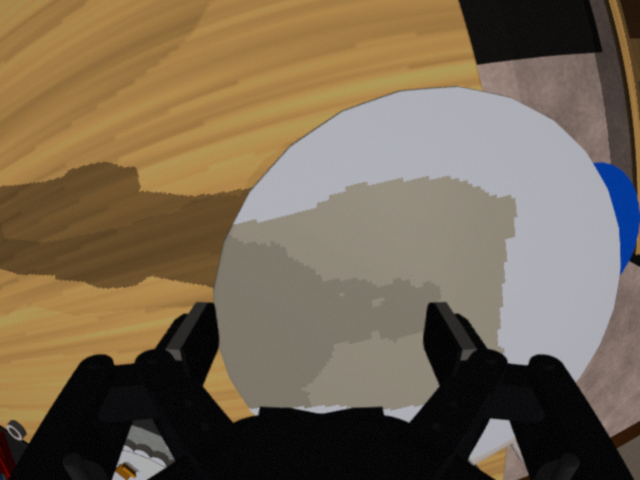

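The top image shows the turntable centred near (200,240), lamp at (188,130) and knob at (204,186). The orange mark is at (264,243) and the rack at (380,235). There are three plate-like objects: 
- the blue plate on the rack, (395,240)
- the big blue plate upside down on the bench, (500,345)
- the white one, (518,240)

The one meant is the small blue plate on the rack. I'll confirm that with crops.

```bash
python3 - <<'E'
import cv2
t=cv2.imread("pics/top0.png"); s=cv2.imread("pics/scene0.png")
cv2.imwrite("pics/c1.png",cv2.resize(t[90:320,120:280],None,fx=3.4,fy=3.4,interpolation=cv2.INTER_CUBIC)[:,:])
a=cv2.resize(t[160:300,320:460],(600,600),interpolation=cv2.INTER_CUBIC)
cv2.imwrite("pics/c2.png",a)
cv2.imwrite("pics/c1.png",cv2.resize(t[140:320,120:280],None,fx=3.3,fy=3.3,interpolation=cv2.INTER_CUBIC))
cv2.imwrite("pics/c3.png",cv2.resize(s[230:370,230:380],(642,600),interpolation=cv2.INTER_CUBIC))
cv2.imwrite("pics/c4.png",cv2.resize(s[140:290,310:510],(800,600),interpolation=cv2.INTER_CUBIC))
E
```

```text
(no output)
```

View pics/c1.png

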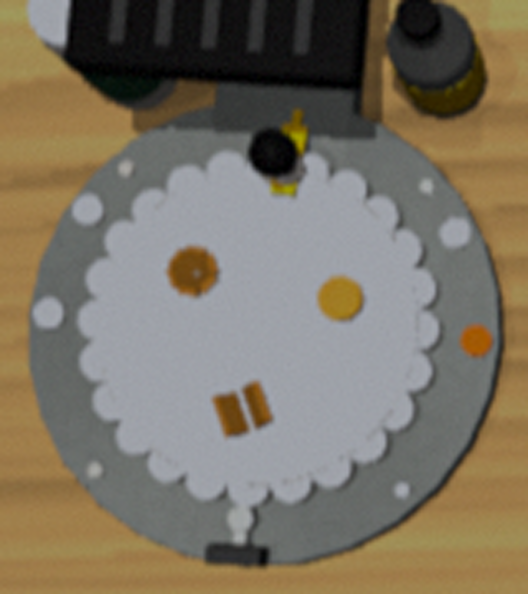

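View pics/c2.png

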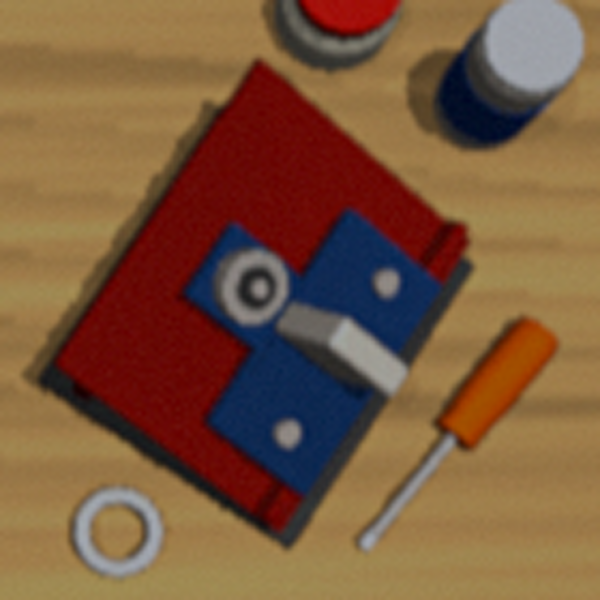

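View pics/c3.png

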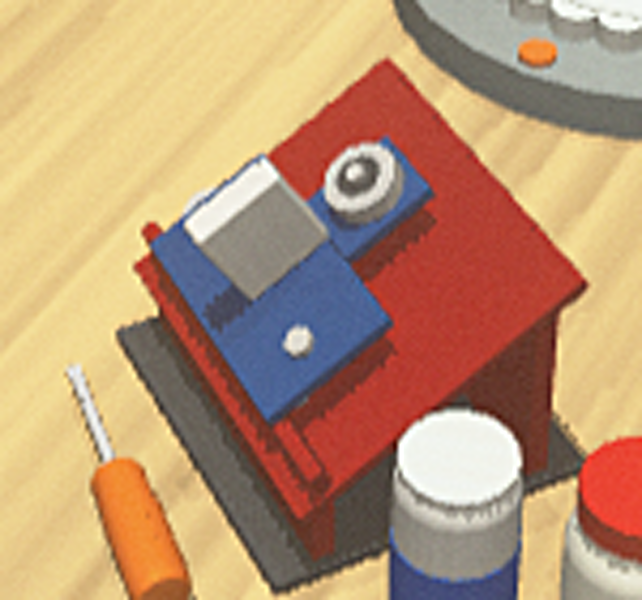

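View pics/c4.png

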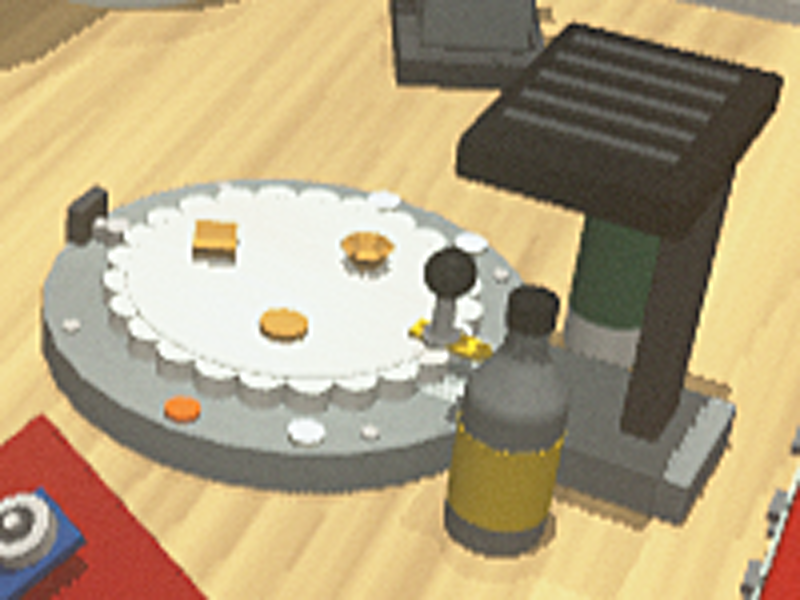

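```bash
python3 - <<'E'
import cv2
t=cv2.imread("pics/top0.png"); s=cv2.imread("pics/scene0.png")
cv2.imwrite("pics/d1.png",cv2.resize(t[205:275,360:430],None,fx=8.5,fy=8.5,interpolation=cv2.INTER_CUBIC))
cv2.imwrite("pics/d2.png",cv2.resize(s[255:330,260:340],None,fx=8,fy=8,interpolation=cv2.INTER_CUBIC))
E
```

```text
(no output)
```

View pics/d1.png

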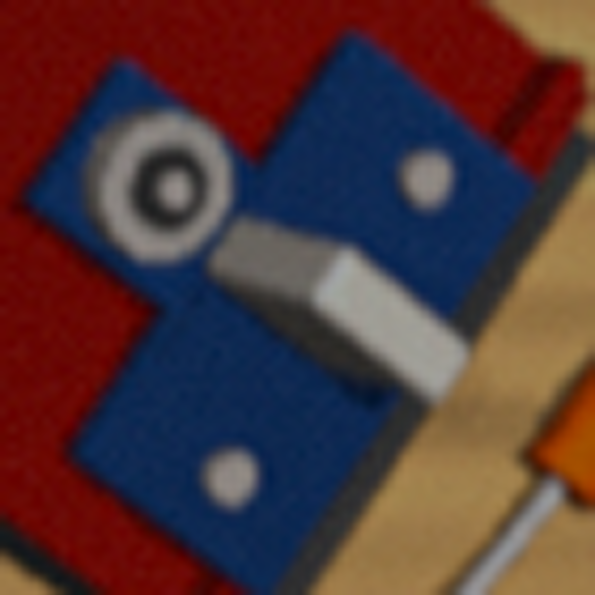

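View pics/d2.png

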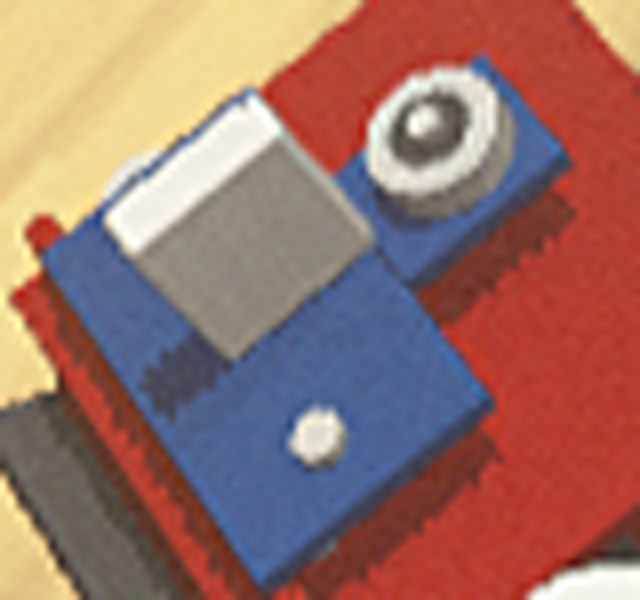

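```bash
cat > h.py <<'E'
import numpy as np, cv2
from scipy.optimize import least_squares
from scipy.spatial.transform import Rotation as Rn
K={'top':(557.8294911161264,319.4940250005177,237.92260430521765),'scene':(517.2997678064794,320.5462620528198,242.17701423818312)}
P={'scene':np.array([[ 0.89055225, -0.28083843,  0.35783582,  0.86365487],[ 0.45463375,  0.5235863 , -0.72053143, -0.80629456],[ 0.01499498,  0.80435512,  0.59395959,  0.71542163],[0,0,0,1]]),
'top':np.array([[-0.02153171,  0.99160422, -0.12750473,  0.37872963],[-0.99975878, -0.02190836, -0.00155211, -0.05835685],[-0.00433249,  0.12744055,  0.99183675,  1.18157616],[0,0,0,1]])}
def proj(n,X):
    X=np.atleast_2d(X); M=P[n]; c=(X-M[:3,3])@M[:3,:3]
    f,cx,cy=K[n]
    return np.c_[cx+f*c[:,0]/-c[:,2], cy-f*c[:,1]/-c[:,2]]
E
cat > fit.py <<'E'
from h import *
un=lambda uv,x0,y0,k:np.c_[x0+(np.array(uv)[:,0]+.5)/k-.5,y0+(np.array(uv)[:,1]+.5)/k-.5]
def pol(r,a,z): a=np.deg2rad(a); return [r*np.cos(a),r*np.sin(a),z]
# turntable: disc feats
D=dict(cone=pol(.05,60,.055),groove=pol(.054,184,.055),flat=pol(.054,-64,.051),knob=pol(.1,0,.09),tip=pol(.135,0,.047))
B={'m%d'%a:pol(.135,a,.034) for a in (60,90,-60,-90)}
ot=dict(cone=(192,270),flat=(340,297),groove=(243,409),knob=(273,151),tip=(297,112))
ot.update({'m-60':(456,233),'m-90':(477,340),'m60':(87,210),'m90':(48,313)})
os_=dict(cone=(367,247),groove=(215,238),flat=(284,324),knob=(450,273))
os_.update({'m-90':(182,408),'m-60':(306,431),'m60':(472,242),'m90':(382,200)})
obs=[('top',k,un([v],120,140,3.3)[0]) for k,v in ot.items()]+[('scene',k,un([v],310,140,4)[0]) for k,v in os_.items()]
def res(p,full=False):
    x,y,psi,th=p; out=[]
    for n,k,uv in obs:
        l=np.array(D[k] if k in D else B[k]); a=psi+(th if k in D else 0)
        X=Rn.from_euler('z',a).apply(l)+[x,y,0]
        d=proj(n,X)[0]-uv
        if full: print(n,k,d.round(2))
        out+=list(d)
    return out
r=least_squares(res,[.43,.16,0,0],loss='soft_l1'); print('TT xy',r.x[:2],'base yaw,th deg',np.rad2deg(r.x[2:])); res(r.x,True)
# plate
pt=[((22,8,25),(315,297)),((22,-8,25),(345,245)),((-22,-8,25),(468,350)),((-22,8,25),(438,402)),((22,8,-25),(210,262)),((22,-8,-25),(240,215)),((-30,45,-25),(231,478)),((-30,-45,-25),(427,180))]
ps=[((22,-8,25),(283,138)),((-22,-8,25),(140,252)),((-22,8,25),(105,215)),((22,8,25),(250,92)),((22,-8,-25),(375,240)),((-22,-8,-25),(235,360)),((-30,-45,-25),(318,438))]
O=[('top',np.array(a)/1e3,un([u],360,205,8.5)[0]) for a,u in pt]+[('scene',np.array(a)/1e3,un([u],260,255,8)[0]) for a,u in ps]
def res2(p,full=False):
    R=Rn.from_euler('ZYX',p[3:]); out=[]
    for n,l,uv in O:
        d=proj(n,R.apply(l)+p[:3])[0]-uv
        if full: print(n,l,d.round(2))
        out+=list(d)
    return out
for free in (0,1):
    f=(lambda q:res2([*q,-np.pi/6,0])) if not free else res2
    r2=least_squares(f,[.45,-.22,.13,.8]+[-.5,0]*free,loss='soft_l1'); print('plate_grip',r2.x[:3],np.rad2deg(r2.x[3:]),r2.cost)
    if not free: res2([*r2.x,-np.pi/6,0],True)
E
python3 fit.py
```

```text
TT xy [0.53101689 0.19369683] base yaw,th deg [-4.83405224 -5.57875969]
top cone [0.34 0.22]
top flat [-0.16  0.01]
top groove [ 0.23 -0.29]
top knob [-0.25  0.33]
top tip [-0.    0.44]
top m-60 [-0.28 -0.51]
top m-90 [-0.45 -0.37]
top m60 [ 0.24 -0.36]
top m90 [ 0.09 -0.22]
scene cone [-0.11  0.74]
scene groove [-0.2   0.19]
scene flat [-0.29 -0.7 ]
scene knob [0.03 0.11]
scene m-90 [-0.03 -0.19]
scene m-60 [-0.1 -0.1]
scene m60 [-0.46  0.06]
scene m90 [ 0.33 -0.11]
plate_grip [ 0.50851795 -0.20854702  0.11276383] [56.99048421] 27.016915964089172
top [0.022 0.008 0.025] [-1.19  0.23]
top [ 0.022 -0.008  0.025] [-0.35 -0.85]
top [-0.022 -0.008  0.025] [ 0.77 -1.22]
top [-0.022  0.008  0.025] [ 0.03 -0.24]
top [ 0.022  0.008 -0.025] [-2.75  0.42]
top [ 0.022 -0.008 -0.025] [-2.07 -0.95]
top [-0.03   0.045 -0.025] [3.26 4.28]
top [-0.03  -0.045 -0.025] [3.28 1.18]
scene [ 0.022 -0.008  0.025] [ 0.49 -1.8 ]
scene [-0.022 -0.008  0.025] [-1.07  0.63]
scene [-0.022  0.008  0.025] [-0.73 -0.07]
scene [0.022 0.008 0.025] [ 0.35 -1.16]
scene [ 0.022 -0.008 -0.025] [ 1.65 -0.23]
scene [-0.022 -0.008 -0.025] [0.51 0.85]
scene [-0.03  -0.045 -0.025] [-3.64  6.84]
plate_grip [ 0.50890663 -0.20740223  0.11262005] [ 55.57296943 -34.4813703    1.56566083] 24.156983646726054
```

```bash
sed -i 's/,((-30,45,-25),(231,478)),((-30,-45,-25),(427,180))//; s/,((-30,-45,-25),(318,438))//' fit.py; python3 fit.py | sed -n '/plate/,$p'
```

```text
plate_grip [ 0.50808698 -0.20958135  0.11253642] [55.10320186] 7.922390155439421
top [0.022 0.008 0.025] [-0.7   0.29]
top [ 0.022 -0.008  0.025] [ 0.38 -0.64]
top [-0.022 -0.008  0.025] [ 1.13 -0.46]
top [-0.022  0.008  0.025] [0.16 0.36]
top [ 0.022  0.008 -0.025] [-2.06  0.12]
top [ 0.022 -0.008 -0.025] [-1.15 -1.1 ]
scene [ 0.022 -0.008  0.025] [-0.1  -1.32]
scene [-0.022 -0.008  0.025] [-1.98  0.7 ]
scene [-0.022  0.008  0.025] [-1.35 -0.1 ]
scene [0.022 0.008 0.025] [ 0.04 -0.78]
scene [ 0.022 -0.008 -0.025] [1.31 0.51]
scene [-0.022 -0.008 -0.025] [-0.17  1.19]
plate_grip [ 0.50771741 -0.20917416  0.11234792] [ 53.66364563 -30.21109709   2.58342861] 7.566822320630318
```

```bash
cat > fit2.py <<'E'
from h import *
un=lambda u,x0,y0,k:np.array([x0+(u[0]+.5)/k-.5,y0+(u[1]+.5)/k-.5])
def pts(sx,sz,xf,xn,wn,xr,sy=8,W=60):
    xn=xr+112
    d={}
    for a in (1,-1):
        for b in (1,-1):
            d['t',a,b]=(a*sx,b*sy,25)
            d['b',a,b]=(a*sx,b*sy,25-sz)
    z=25-sz
    for b in (1,-1): d['f',b]=(xf,b*W,z); d['n',b]=(xn,b*wn,z); d['r',b]=(xr,b*W,z)
    return d
T=[(('t',1,1),(315,297)),(('t',1,-1),(345,245)),(('t',-1,-1),(468,350)),(('t',-1,1),(438,402)),(('b',1,1),(210,262)),(('b',1,-1),(240,215)),
(('f',1),(70,455)),(('f',-1),(350,32)),(('n',1),(25,195)),(('n',-1),(120,60)),(('r',-1),(540,185)),(('r',1),(265,595))]
S=[(('t',1,-1),(283,138)),(('t',-1,-1),(140,252)),(('t',-1,1),(105,215)),(('t',1,1),(250,92)),(('b',1,-1),(375,240)),(('b',-1,-1),(235,360)),
(('f',-1),(493,405)),(('n',-1),(570,160)),(('r',-1),(265,575)),(('r',1),(45,255))]
O=[('top',k,un(u,360,205,8.5)) for k,u in T]+[('scene',k,un(u,260,255,8)) for k,u in S]
def res(p,full=False):
    R=Rn.from_euler('ZYX',[p[3],-np.pi/6 if len(p)<=10 else p[10],0]); d=pts(*(p[4:10]*1e3)); out=[]
    for n,k,uv in O:
        e=proj(n,R.apply(np.array(d[k])/1e3)+p[:3])[0]-uv
        if full: print(n,k,e.round(2))
        out+=list(e)
    return out
r=least_squares(res,[.508,-.209,.112,.96,.022,.05,0,.07,.02,-.042],loss='soft_l1',x_scale=[.01]*3+[.1]+[.01]*6)
p=r.x; print(p.round(4),np.rad2deg(p[3]),r.cost); res(p,True)
r=least_squares(res,[*p,-.52],loss='soft_l1',x_scale=[.01]*3+[.1]+[.01]*6+[.1]);print(r.x.round(4),np.rad2deg(r.x[[3,10]]),r.cost)
E
python3 fit2.py
```

```text
[ 0.5085 -0.2089  0.111   0.9607  0.0204  0.0482  0.0205  0.1155  0.0197
 -0.0439] 55.042106957905794 9.561198505642404
top ('t', 1, 1) [-0.63  0.67]
top ('t', 1, -1) [ 0.45 -0.25]
top ('t', -1, -1) [ 0.04 -1.01]
top ('t', -1, 1) [-0.94 -0.19]
top ('b', 1, 1) [-1.49  0.63]
top ('b', 1, -1) [-0.57 -0.59]
top ('f', 1) [ 0.37 -0.06]
top ('f', -1) [ 0.78 -0.91]
top ('n', 1) [0.13 0.03]
top ('n', -1) [ 0.18 -0.98]
top ('r', -1) [-0.52 -0.89]
top ('r', 1) [-0.44  0.43]
scene ('t', 1, -1) [-0.43 -0.19]
scene ('t', -1, -1) [-0.81  0.58]
scene ('t', -1, 1) [-0.18 -0.2 ]
scene ('t', 1, 1) [-0.27  0.35]
scene ('b', 1, -1) [0.55 1.11]
scene ('b', -1, -1) [0.48 0.59]
scene ('f', -1) [-0.51 -1.8 ]
scene ('n', -1) [-0.12 -2.12]
scene ('r', -1) [-0.94  0.89]
scene ('r', 1) [-0.85 -0.32]
[ 0.5083 -0.2092  0.111   0.9604  0.0202  0.0488  0.021  -8.698   0.0195
 -0.0434 -0.5007] [ 55.02515967 -28.68633523] 8.998823000025062
```

```bash
cat >> h.py <<'E'
C=np.array([.5310,.1937]); BY=-4.83
def lean(yaw,a):
    """tool z leaning by a deg toward horizontal dir yaw deg; tool y to the left of it"""
    yw,a=np.deg2rad([yaw,a]); d=np.array([np.cos(yw),np.sin(yw),0]); z=np.sin(a)*d-np.cos(a)*np.array([0,0,1])
    y=np.array([-d[1],d[0],0]); return np.c_[np.cross(y,z),y,z]
def knob(th): a=np.deg2rad(BY+th); return np.array([*(C+.1*np.array([np.cos(a),np.sin(a)])),.09])
def cur():
    from workcell import bot
    s=bot.observe(); return s, np.array(s['position']), Rn.from_euler('xyz',s['tool_rot']).as_matrix()
def show(p,R,tp,tR):
    t=R.T@(tp-p); w=Rn.from_matrix(R.T@tR).as_rotvec(degrees=True)
    print('travel',t.round(4).tolist(),'twist',w.round(2).tolist(),'rows>=',max(np.linalg.norm(t)/.05,np.linalg.norm(w)/8.59).round(1))
E
python3 - <<'E'
from h import *
s,p,R=cur(); print(R.round(3))
L=lean(-8,40); g=knob(-5.6)+.019*L[:,2]; pre=g-.1*L[:,2]
print(g,pre)
w1=np.array([.45,.35,.36])
show(p,R,w1,R); show(w1,R,pre+[-.05,0,.06],L); show(w1,R,pre,L); show(pre,L,g,L)
E
```

```text
[[-0.966  0.258 -0.   ]
 [ 0.258  0.966 -0.001]
 [-0.    -0.001 -1.   ]]
[0.64144179 0.17389687 0.07544516] [0.57778859 0.18284275 0.1520496 ]
travel [-0.3445, -0.1707, -0.129] twist [0.0, 0.0, 0.0] rows>= 8.1
travel [-0.1183, -0.1413, 0.1481] twist [-2.47, -39.95, -6.64] rows>= 4.7
travel [-0.1666, -0.1284, 0.2081] twist [-2.47, -39.95, -6.64] rows>= 5.9
travel [0.0, 0.0, 0.1] twist [0.0, 0.0, 0.0] rows>= 2.0
```

>>> apply_moves:
  commands:
    - {"travel": [0,0,-0.05],"twist": [0,0,0],"claw": 0.085}
    - {"travel": [-0.1,-0.05,-0.13],"twist": [0,0,0],"claw": 0.085}
    - {"travel": [-0.345,-0.17,-0.13],"twist": [0,0,0],"claw": 0.085}
    - {"travel": [-0.345,-0.17,-0.13],"twist": [0,0,0],"claw": 0.085}
    - {"travel": [-0.345,-0.17,-0.13],"twist": [0,0,0],"claw": 0.085}
    - {"travel": [-0.345,-0.17,-0.13],"twist": [0,0,0],"claw": 0.085}
    - {"travel": [-0.345,-0.17,-0.13],"twist": [0,0,0],"claw": 0.085}
    - {"travel": [-0.345,-0.17,-0.13],"twist": [0,0,0],"claw": 0.085}
    - {"travel": [-0.345,-0.17,-0.13],"twist": [0,0,0],"claw": 0.085}
    - {"travel": [-0.345,-0.17,-0.13],"twist": [0,0,0],"claw": 0.085}

```text
clock: 1.15
position: [0.4555, 0.3454, 0.3621]
tool_rot: [-3.141, 0.003, 2.872]
force: [-0.3, 1.3, 0.7]
grip_width: 0.0852
```

```bash
python3 - <<'E'
from h import *
s,p,R=cur(); print(p)
L=lean(-8,40); g=knob(-5.6)+.019*L[:,2]; pre=g-.1*L[:,2]
show(p,R,pre+[-.04,0,.06],L)
E
```

```text
[0.45546457 0.34543958 0.36211728]
travel [-0.1222, -0.1348, 0.1505] twist [-2.63, -39.79, -7.1] rows>= 4.7
```

>>> apply_moves:
  commands:
    - {"travel": [-0.122,-0.135,0.05],"twist": [-2.6,-39.8,-7.1],"claw": 0.085}
    - {"travel": [-0.122,-0.135,0.1],"twist": [-2.6,-39.8,-7.1],"claw": 0.085}
    - {"travel": [-0.122,-0.135,0.15],"twist": [-2.6,-39.8,-7.1],"claw": 0.085}
    - {"travel": [-0.122,-0.135,0.15],"twist": [-2.6,-39.8,-7.1],"claw": 0.085}
    - {"travel": [-0.122,-0.135,0.15],"twist": [-2.6,-39.8,-7.1],"claw": 0.085}
    - {"travel": [-0.122,-0.135,0.15],"twist": [-2.6,-39.8,-7.1],"claw": 0.085}
    - {"travel": [-0.122,-0.135,0.15],"twist": [-2.6,-39.8,-7.1],"claw": 0.085}
    - {"travel": [-0.122,-0.135,0.15],"twist": [-2.6,-39.8,-7.1],"claw": 0.085}

```text
clock: 1.95
position: [0.533, 0.1886, 0.2102]
tool_rot: [-3.141, 0.695, 3.012]
force: [-0.0, 0.1, 0.6]
grip_width: 0.0849
```

```bash
python3 - <<'E'
from h import *
from workcell import bot
s,p,R=cur(); print(p,s['qpos'].round(2),s['force'])
L=lean(-8,40); g=knob(-5.6)+.019*L[:,2]; pre=g-.06*L[:,2]
show(p,R,pre,L); show(p,R,g,L)
for n in ['wrist','scene']: cv2.imwrite(f'pics/{n}1.png',bot.grab_frame(n)['frame'])
E
```

```text
[0.53295226 0.18855386 0.21018692] [-1.16  0.37  0.53  2.3   1.48  0.32 -0.67] [-0.01891807  0.13578893  0.57308586]
travel [0.0024, -0.0001, 0.1136] twist [0.33, -0.18, 0.43] rows>= 2.3
travel [0.0022, -0.0004, 0.1736] twist [0.33, -0.18, 0.43] rows>= 3.5
```

View pics/wrist1.png

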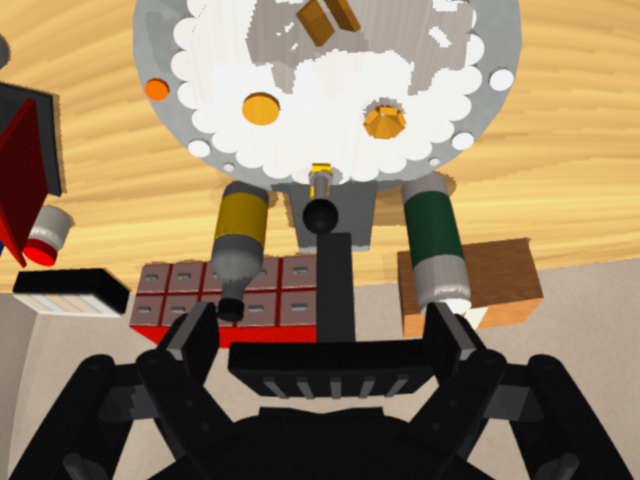

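View pics/scene1.png

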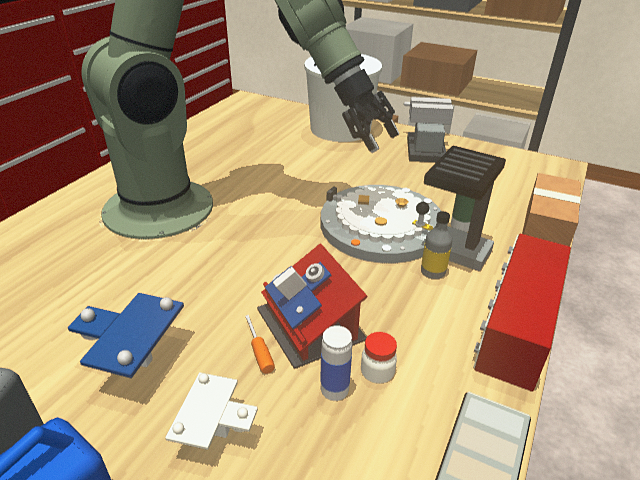

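The wrist view shows the knob at (320,217), on the tool's centre line, with the oil bottle at (240,250) and the spray can at (440,240) to either side. I'll check their distance from the fingers.

```bash
cat >> h.py <<'E'
def back(n,uv,z):
    M=P[n];f,cx,cy=K[n]; d=M[:3,:3]@np.array([(uv[0]-cx)/f,-(uv[1]-cy)/f,-1]); return M[:3,3]+d*(z-M[2,3])/d[2]
E
python3 - <<'E'
from h import *
print('cap top',back('top',(120+418/3.3,140+18/3.3),.15), back('scene',(310+533/4,140+295/4),.15))
print('knob',knob(-5.6))
E
```

```text
cap top [0.69207752 0.07822015 0.15      ] [0.69592395 0.08101078 0.15      ]
knob [0.62934768 0.17559659 0.09      ]
```

>>> apply_moves:
  commands:
    - {"travel": [0.002,0,0.05],"twist": [0,0,0],"claw": 0.06}
    - {"travel": [0.002,0,0.1],"twist": [0,0,0],"claw": 0.06}
    - {"travel": [0.002,0,0.125],"twist": [0,0,0],"claw": 0.06}
    - {"travel": [0.002,0,0.15],"twist": [0,0,0],"claw": 0.06}
    - {"travel": [0.002,0,0.174],"twist": [0,0,0],"claw": 0.06}
    - {"travel": [0.002,0,0.174],"twist": [0,0,0],"claw": 0.06}
  force: 20

```text
clock: 2.65
position: [0.6447, 0.1727, 0.075]
tool_rot: [-3.14, 0.696, 3.007]
force: [-0.5, -0.4, 0.1]
grip_width: 0.0597
```

```bash
python3 - <<'E'
from h import *
from workcell import bot
s,p,R=cur(); print(p,s['qpos'].round(2),s['force'])
L=lean(-8,40); g=knob(-5.6)+.019*L[:,2]
show(p,R,g,L)
for n in ['wrist']: cv2.imwrite(f'pics/{n}2.png',bot.grab_frame(n)['frame'])
E
```

```text
[0.64468756 0.17267151 0.07503138] [-0.7   0.72  0.2   2.12  2.2   0.39 -1.3 ] [-0.47187081 -0.37999465  0.09511198]
travel [0.0023, 0.0008, -0.0025] twist [0.12, -0.12, 0.23] rows>= 0.1
```

View pics/wrist2.png

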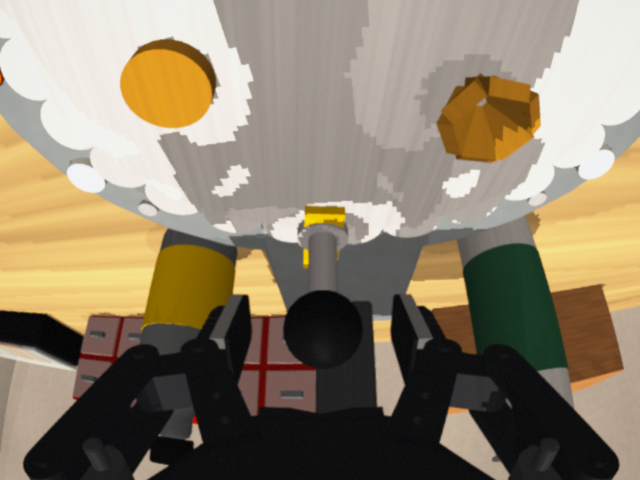

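The knob at (323,328) sits between the two pads, so I'll close.

>>> apply_moves:
  commands:
    - {"travel": [0.002,0.001,-0.002],"twist": [0,0,0],"claw": 0.02}
    - {"travel": [0.002,0.001,-0.002],"twist": [0,0,0],"claw": 0.02}
    - {"travel": [0.002,0.001,-0.002],"twist": [0,0,0],"claw": 0.02}
    - {"travel": [0.002,0.001,-0.002],"twist": [0,0,0],"claw": 0.02}
    - {"travel": [0.002,0.001,-0.002],"twist": [0,0,0],"claw": 0.02}
  force: 25

```text
clock: 3.2
position: [0.6398, 0.177, 0.0781]
tool_rot: [3.14, 0.697, 3.01]
force: [-8.0, 0.6, 11.3]
grip_width: 0.0286
```

```bash
cat > arc.py <<'E'
from h import *
import sys
# arc from a..b degrees; args: th lean yaw triples
s,p,R=cur(); print(p,s['force'],s['grip_width'])
for a in sys.argv[1:]:
    th,al,yw=map(float,a.split(','))
    L=lean(yw,al); print(th,end=' '); show(p,R,knob(th)+.019*L[:,2],L)
E
python3 arc.py -5.6,40,-8 -12,40,-11 -18,40,-14 -24,39,-17 -30,38,-20 -36,37,-23 -42,36,-26 -48,35,-29 -54,34,-32 -60,33,-35 -66,32,-38
```

```text
[0.6398132  0.17695584 0.07812811] [-8.02051301  0.59801219 11.27948557] 0.028602647202456557
-5.6 travel [0.0002, -0.0028, 0.0033] twist [0.42, -0.07, 0.37] rows>= 0.1
-12.0 travel [0.0011, -0.0146, 0.0025] twist [2.35, -0.07, 2.67] rows>= 0.4
-18.0 travel [0.0029, -0.0254, 0.0011] twist [4.27, -0.07, 4.97] rows>= 0.8
-24.0 travel [0.0058, -0.0359, -0.0011] twist [6.14, 0.92, 7.32] rows>= 1.1
-30.0 travel [0.0095, -0.046, -0.004] twist [7.96, 1.91, 9.71] rows>= 1.5
-36.0 travel [0.014, -0.0556, -0.0075] twist [9.74, 2.9, 12.13] rows>= 1.8
-42.0 travel [0.0192, -0.0645, -0.0116] twist [11.48, 3.88, 14.58] rows>= 2.2
-48.0 travel [0.0251, -0.0727, -0.0163] twist [13.18, 4.86, 17.06] rows>= 2.6
-54.0 travel [0.0315, -0.0801, -0.0215] twist [14.84, 5.82, 19.58] rows>= 2.9
-60.0 travel [0.0386, -0.0865, -0.0271] twist [16.45, 6.78, 22.12] rows>= 3.3
-66.0 travel [0.046, -0.092, -0.0332] twist [18.02, 7.72, 24.7] rows>= 3.7
```

>>> apply_moves:
  commands:
    - {"travel": [0.001,-0.012,-0.001],"twist": [2.0,0,2.3],"claw": 0.02}
    - {"travel": [0.003,-0.023,-0.002],"twist": [3.9,0,4.6],"claw": 0.02}
    - {"travel": [0.006,-0.033,-0.004],"twist": [5.7,1.0,7.0],"claw": 0.02}
    - {"travel": [0.009,-0.043,-0.007],"twist": [7.5,2.0,9.3],"claw": 0.02}
    - {"travel": [0.014,-0.053,-0.011],"twist": [9.3,3.0,11.8],"claw": 0.02}
    - {"travel": [0.019,-0.062,-0.015],"twist": [11.1,4.0,14.2],"claw": 0.02}
    - {"travel": [0.025,-0.07,-0.02],"twist": [12.8,4.9,16.7],"claw": 0.02}
    - {"travel": [0.031,-0.077,-0.025],"twist": [14.4,5.9,19.2],"claw": 0.02}
    - {"travel": [0.031,-0.077,-0.025],"twist": [14.4,5.9,19.2],"claw": 0.02}

```text
clock: 4.1
position: [0.5903, 0.1055, 0.0771]
tool_rot: [3.138, 0.591, 2.588]
force: [-4.0, 1.0, 8.9]
grip_width: 0.0279
```

```bash

python3 arc.py -54,34,-32 -60,32,-35  -66,30,-38 -72,28,-41 -78,26,-44 -84,24,-47 -90,22,-50
python3 - <<'E'
from h import *
from workcell import bot
for n in ['wrist','top']: cv2.imwrite(f'pics/{n}3.png',bot.grab_frame(n)['frame'])
E
```

```text
[0.59032603 0.1054936  0.07714878] [-3.99757419  1.02927062  8.86770482] 0.02792486268620679
-54.0 travel [-0.0007, -0.0018, 0.004] twist [0.34, -0.14, 0.22] rows>= 0.1
-60.0 travel [0.0043, -0.0114, 0.001] twist [1.97, 1.85, 2.74] rows>= 0.4
-66.0 travel [0.0101, -0.0203, -0.0025] twist [3.51, 3.85, 5.32] rows>= 0.9
-72.0 travel [0.0167, -0.0284, -0.0066] twist [4.96, 5.83, 7.96] rows>= 1.3
-78.0 travel [0.0239, -0.0357, -0.011] twist [6.32, 7.81, 10.65] rows>= 1.7
-84.0 travel [0.0316, -0.0421, -0.0159] twist [7.59, 9.78, 13.39] rows>= 2.1
-90.0 travel [0.0399, -0.0475, -0.0212] twist [8.76, 11.73, 16.18] rows>= 2.5
```

View pics/wrist3.png

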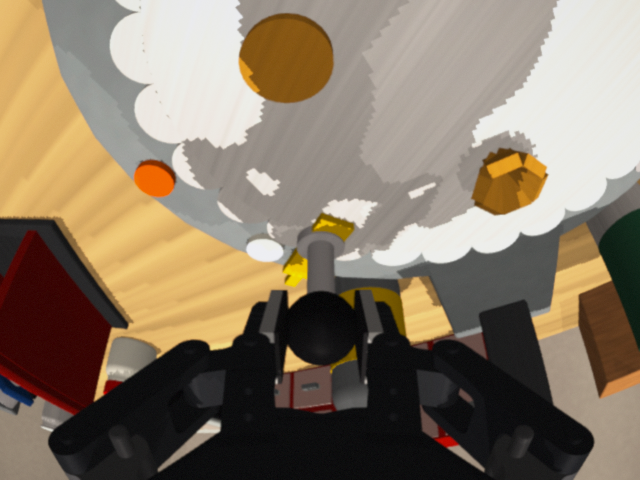

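View pics/top3.png

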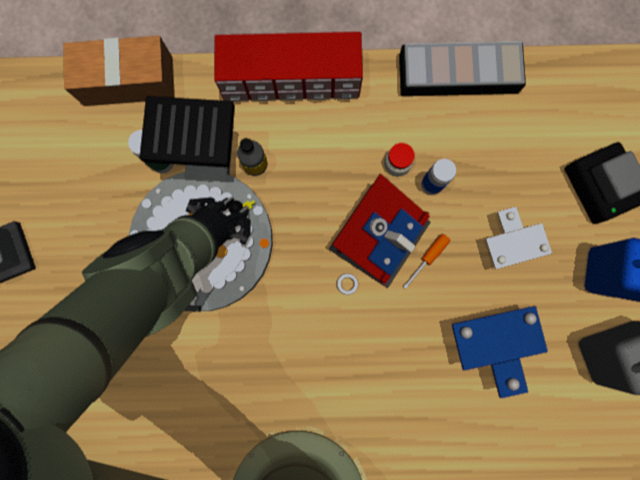

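The knob is held at (320,328) and the pointer at (295,268) is just short of the white -60° mark at (265,248). I'll continue to -90°.

>>> apply_moves:
  commands:
    - {"travel": [0.005,-0.01,-0.003],"twist": [1.7,2.0,2.5],"claw": 0.02}
    - {"travel": [0.011,-0.0185,-0.0065],"twist": [3.2,4.0,5.1],"claw": 0.02}
    - {"travel": [0.0174,-0.0266,-0.0106],"twist": [4.6,5.9,7.7],"claw": 0.02}
    - {"travel": [0.0246,-0.034,-0.015],"twist": [6.0,7.9,10.4],"claw": 0.02}
    - {"travel": [0.032,-0.0403,-0.02],"twist": [7.2,9.9,13.2],"claw": 0.02}
    - {"travel": [0.0406,-0.0457,-0.0252],"twist": [8.4,11.8,16.0],"claw": 0.02}
    - {"travel": [0.0406,-0.0457,-0.0252],"twist": [8.4,11.8,16.0],"claw": 0.02}
    - {"travel": [0.0406,-0.0457,-0.0252],"twist": [8.4,11.8,16.0],"claw": 0.02}

```text
clock: 5.0
position: [0.5263, 0.0915, 0.0753]
tool_rot: [3.138, 0.384, 2.278]
force: [-9.6, 5.5, 16.3]
grip_width: 0.0279
```

```bash

python3 arc.py -90,22,-50
python3 - <<'E'
from h import *
from workcell import bot
for n in ['wrist']: cv2.imwrite(f'pics/{n}4.png',bot.grab_frame(n)['frame'])
E
```

```text
[0.5262848  0.09150596 0.07531291] [-9.63092122  5.46055566 16.3321635 ] 0.027893910322361236
-90.0 travel [-0.0015, -0.0012, 0.0038] twist [0.42, 0.03, 0.5] rows>= 0.1
```

View pics/wrist4.png

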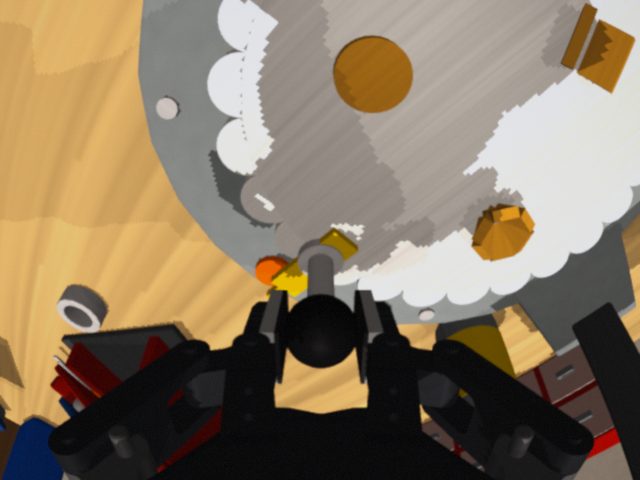

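>>> apply_moves:
  commands:
    - {"travel": [0,0,0],"twist": [0,0,0],"claw": 0.07}
    - {"travel": [0,0,0],"twist": [0,0,0],"claw": 0.07}
    - {"travel": [0,0,0],"twist": [0,0,0],"claw": 0.07}
    - {"travel": [0,0,0],"twist": [0,0,0],"claw": 0.07}
    - {"travel": [0,0,-0.05],"twist": [0,0,0],"claw": 0.07}
    - {"travel": [0,0,-0.1],"twist": [0,0,0],"claw": 0.07}
    - {"travel": [0,0,-0.14],"twist": [0,0,0],"claw": 0.07}

```text
clock: 5.75
position: [0.4912, 0.131, 0.2062]
tool_rot: [3.139, 0.383, 2.276]
force: [0.4, 0.1, 0.7]
grip_width: 0.07
```

```bash

python3 - <<'E'
from h import *
from workcell import bot
s,p,R=cur();print(p,s['force'])
cv2.imwrite('pics/wrist5.png',bot.grab_frame('wrist')['frame'])
f=bot.grab_frame('scene')['frame']
cv2.imwrite('pics/scene5.png',cv2.resize(f[140:290,310:510],(800,600),interpolation=cv2.INTER_CUBIC))
E
```

```text
[0.49124046 0.13095366 0.20623756] [0.43677603 0.13570375 0.66062881]
```

View pics/wrist5.png

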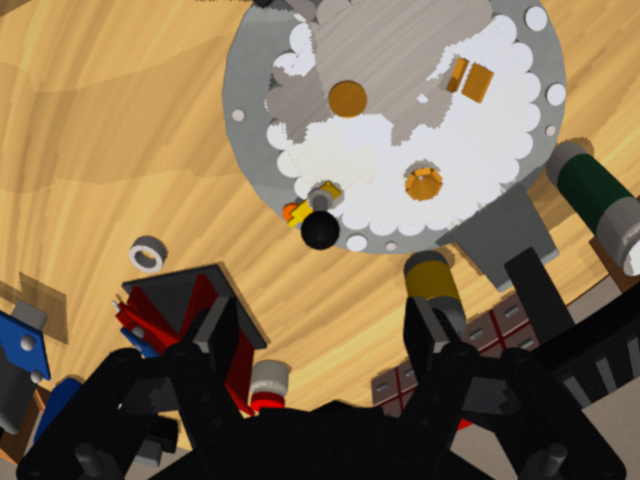

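View pics/scene5.png

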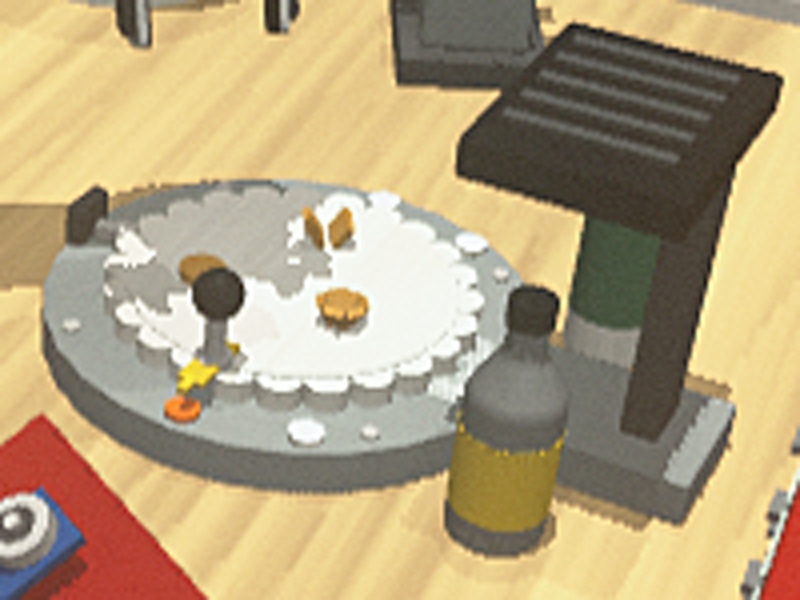

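```bash
cat > th.py <<'E'
from h import *
def pol(r,a,z): a=np.deg2rad(a); return np.array([r*np.cos(a),r*np.sin(a),z])
D=dict(cone=pol(.05,60,.055),groove=pol(.054,184,.055),flat=pol(.054,-64,.051),knob=pol(.1,0,.09),tip=pol(.135,0,.047))
o=dict(cone=(342,303),groove=(330,228),knob=(218,293))
def res(q):
    out=[]
    for k,u in o.items():
        X=Rn.from_euler('z',BY+q[0],degrees=True).apply(D[k])+[*C,0]
        out+=list(proj('scene',X)[0]-[310+(u[0]+.5)/4-.5,140+(u[1]+.5)/4-.5])
    return out
r=least_squares(res,[-88]);print(r.x,r.fun.round(2))
for t in (-90,-87,-85):
  print(t,(proj('scene',Rn.from_euler('z',BY+t,degrees=True).apply(D['tip'])+[*C,0])-[310,140])*4)
E
python3 th.py
```

```text
[-90.33670635] [-0.3   1.19 -0.72 -0.77 -0.24  0.18]
-90 [[181.63925128 386.78709965]]
-87 [[193.04179295 390.71661294]]
-85 [[200.83685836 393.15763653]]
```

```bash
cat > kin.py <<'E'
from h import *
import itertools, json
from workcell import bot
def rz(a): c,s=np.cos(a),np.sin(a); return np.array([[c,-s,0],[s,c,0],[0,0,1]])
def ry(a): c,s=np.cos(a),np.sin(a); return np.array([[c,0,s],[0,1,0],[-s,0,c]])
def fk(q,m,sg):
    d1,d3,d5,d7,o1,o3,o5,o7,a1,a2,a3=m; p=np.zeros(3)
    R=rz(sg[0]*q[0]+o1); p=p+R@[a1,0,d1]
    R=R@ry(q[1])@rz(sg[1]*q[2]+o3); p=p+R@[a2,0,d3]
    R=R@ry(q[3])@rz(sg[2]*q[4]+o5); p=p+R@[a3,0,d5]
    R=R@ry(q[5])@rz(sg[3]*q[6]+o7); p=p+R@[0,0,d7]
    return p,R
if __name__=='__main__':
    S=[([-1.38018456,0.52200612,-0.03633735,1.59996807,0.0212184,1.0210864,-0.11280893],[.16111775,.60355143,.23074484],[-3.14051376,0,2.88077956]),
    ([-1.16,.37,.53,2.3,1.48,.32,-.67],[.53295226,.18855386,.21018692],[-3.141,.695,3.012]),
    ([-.7,.72,.2,2.12,2.2,.39,-1.3],[.64468756,.17267151,.07503138],[-3.14,.696,3.007])]
    s=bot.observe(); S.append((s['qpos'],s['position'],s['tool_rot'])); print(s['qpos'].round(3))
    best=None
    for sg in itertools.product((1,-1),repeat=4):
        def res(m):
            o=[]
            for q,p,r in S:
                fp,fR=fk(q,m,sg); T=Rn.from_euler('xyz',r).as_matrix()
                o+=list((fp-p)*3)+list((fR-T).ravel()*.5)
            return np.r_[o,m[8:]*.1]
        for o1 in (-.07,2.69,-2.7,0,1.57,-1.57,3.14):
            for o7 in (0,1.57,-1.57,3.14):
                r=least_squares(res,[.35,.4,.4,.25,o1,0,0,o7,0,0,0],max_nfev=60)
                if best is None or r.cost<best[0]: best=(r.cost,sg,r.x); print(r.cost,sg,r.x.round(3))
    json.dump([list(best[1]),list(best[2])],open('kin.json','w'))
    for q,p,r in S:
        fp,fR=fk(q,best[2],best[1]); print((fp-p).round(4))
E
timeout 500 python3 kin.py
```

```text
[-0.647  0.341  0.026  2.05   0.541  0.785 -0.31 ]
1.6557090291158347 (1, 1, 1, 1) [ 1.476 -0.109  0.075  1.478 -0.821  0.034 -0.108 -1.572 -0.491 -0.127
 -0.323]
1.5277455841514727 (1, 1, 1, 1) [-1.161  1.565  0.403  0.309  2.836 -1.238 -0.919  1.588 -0.804 -0.285
 -0.717]
1.527745582316106 (1, 1, 1, 1) [-1.162  1.565  0.403  0.309  2.836 -1.238 -0.919  1.588 -0.804 -0.285
 -0.717]
1.527745581398789 (1, 1, 1, 1) [-1.162  1.565  0.403  0.309 -3.447 -1.238 -0.919 -4.696 -0.804 -0.285
 -0.717]
1.5277455807942328 (1, 1, 1, 1) [-1.161  1.565  0.403  0.309  2.836 -1.238 -0.919  1.588 -0.804 -0.285
 -0.717]
1.5277455804485074 (1, 1, 1, 1) [-1.162  1.565  0.403  0.309  2.836 -1.238 -0.919  1.588 -0.804 -0.285
 -0.717]
1.2664491361745132 (1, 1, -1, -1) [ 1.762 -0.186  0.069  1.387  1.539 -0.121  0.505  0.961  0.097  0.161
 -0.036]
1.1997489853321186 (1, 1, -1, -1) [-1.763  0.622 -3.37   2.357  0.253 -0.093 -0.205  0.424  1.625 -0.598
 -1.974]
1.1997489850128986 (1, 1, -1, -1) [-1.763  0.622 -3.37   2.357  0.253 -0.093 -0.205  0.424  1.625 -0.598
 -1.974]
1.070881584492716 (1, 1, -1, -1) [ 0.
[... 1582 characters left out ...]
 [ 0.39   0.492  0.424  0.357 -0.134  0.07  -0.057  1.543  0.015  0.005
  0.007]
0.0009029306047881893 (-1, -1, -1, -1) [ 0.39   0.492  0.424  0.357 -0.134  0.07  -0.057  1.543  0.015  0.005
  0.007]
0.0009029306047881272 (-1, -1, -1, -1) [ 0.39   0.492  0.424  0.357 -0.134  0.07  -0.057  1.543  0.015  0.005
  0.007]
0.0009029306047881114 (-1, -1, -1, -1) [ 3.900e-01  4.920e-01  4.240e-01  3.570e-01  6.149e+00  7.000e-02
 -5.700e-02  7.826e+00  1.500e-02  5.000e-03  7.000e-03]
0.000902930604787962 (-1, -1, -1, -1) [ 0.39   0.492  0.424  0.357 -0.134  0.07  -0.057  1.543  0.015  0.005
  0.007]
[-0.0012 -0.0013  0.0002]
[ 0.001  -0.0017 -0.0037]
[0.0012 0.0018 0.002 ]
[-0.001   0.0029  0.0015]
```

```bash
cat > ik.py <<'E'
from kin import *
sg,m=json.load(open('kin.json')); m=np.array(m)
lo=np.array([-2.91,-.3,-1.5,.17,-1.26,.16,-2.52]); hi=np.array([2.91,2.13,1.42,2.43,4.41,1.93,2.52])
def err(q,p,R):
    fp,fR=fk(q,m,sg); return np.r_[(fp-p)*5,Rn.from_matrix(R.T@fR).as_rotvec()]
def solve(p,R,n=60,seed=0,q0=None):
    g=np.random.default_rng(seed); out=[]
    for i in range(n):
        s=g.uniform(lo+.05,hi-.05) if q0 is None else q0
        r=least_squares(lambda q:np.r_[err(q,p,R),.002*(q-s)],s,bounds=(lo+.03,hi-.03))
        if np.abs(err(r.x,p,R)).max()<.01: out.append(r.x)
    return np.array(out)
GP=np.array([.5083,-.2090,.1112]); PY=55.05
PL=np.array([*C,.098]); PLY=BY-90+60
def flip(L): return L@np.diag([-1,-1,1])
E
cat > t.py <<'E'
from ik import *
for nm,F in (('A',lambda L:L),('B',flip)):
    for al in (30,15,0):   # tool lean at pick; at place lean al-30
        Lp=F(lean(PY,al)); Ll=F(lean(PLY,al-30))
        a=solve(GP+.019*Lp[:,2],Lp,40); b=solve(PL+.019*Ll[:,2],Ll,40)
        print(nm,al,len(a),len(b)); 
        f=lambda A:[ (x.round(2).tolist(),np.minimum(x-lo,hi-x).min().round(2)) for x in sorted(A,key=lambda x:-np.minimum(x-lo,hi-x).min())[:3]]
        for x in f(a): print('  pick',x)
        for x in f(b): print('  place',x)
E
timeout 550 python3 t.py
```

```text
A 30 29 25
  pick ([0.41, 0.69, 0.3, 1.93, -1.0, 0.87, -2.3], np.float64(0.22))
  pick ([1.39, 1.32, -1.33, 1.92, 0.96, 0.92, 2.32], np.float64(0.17))
  pick ([0.5, 0.68, 0.17, 1.93, -0.92, 0.81, -2.36], np.float64(0.16))
  place ([0.01, 0.78, -0.65, 1.85, 0.65, 0.79, -0.02], np.float64(0.58))
  place ([-0.07, 0.73, -0.52, 1.85, 0.53, 0.74, 0.08], np.float64(0.58))
  place ([-0.85, 0.71, 0.59, 1.85, -0.58, 0.72, 1.04], np.float64(0.56))
A 15 31 22
  pick ([1.2, 1.08, -1.19, 1.92, 0.95, 0.92, 2.17], np.float64(0.31))
  pick ([1.14, 0.96, -1.04, 1.92, 0.79, 0.8, 2.3], np.float64(0.22))
  pick ([1.14, 0.95, -1.02, 1.92, 0.77, 0.79, 2.31], np.float64(0.21))
  place ([0.08, 0.86, -0.62, 1.7, 0.32, 0.92, 0.35], np.float64(0.73))
  place ([0.01, 0.82, -0.5, 1.7, 0.19, 0.9, 0.46], np.float64(0.73))
  place ([-0.43, 0.74, 0.16, 1.7, -0.38, 0.91, 0.94], np.float64(0.73))
A 0 32 22
  pick ([0.95, 0.91, -1.0, 1.89, 0.92, 0.98, 2.06], np.float64(0.46))
  pick ([0.9, 0.84, -0.89, 1.89, 0.83, 0.91, 2.13], np.float64(0.39))
  pick ([0.8, 0.76, -0.72, 1.89, 0.68, 0.82, 2.25], np.float64(0.27))
  plac
[... 843 characters left out ...]
2, 0.6, 0.7, -0.7], np.float64(0.51))
  place ([-0.73, 0.81, 0.62, 1.7, -0.73, 1.04, -1.91], np.float64(0.53))
  place ([-0.62, 0.77, 0.45, 1.7, -0.6, 0.98, -2.02], np.float64(0.5))
  place ([-0.76, 0.82, 0.67, 1.7, -0.77, 1.06, -1.89], np.float64(0.49))
B 0 25 22
  pick ([0.93, 0.88, -0.94, 1.89, 0.88, 0.94, -1.04], np.float64(0.54))
  pick ([0.92, 0.87, -0.93, 1.89, 0.87, 0.93, -1.03], np.float64(0.54))
  pick ([0.91, 0.86, -0.91, 1.89, 0.85, 0.93, -1.03], np.float64(0.54))
  place ([-0.49, 0.89, 0.41, 1.53, -0.67, 1.27, -1.94], np.float64(0.58))
  place ([-0.53, 0.91, 0.49, 1.53, -0.73, 1.3, -1.9], np.float64(0.53))
  place ([-0.41, 0.88, 0.28, 1.53, -0.58, 1.23, -2.01], np.float64(0.51))
```

```bash
python3 - <<'E'
from ik import *
s,p,R=cur()
L=flip(lean(PY,30)); g=GP+.015*L[:,2]; pre=g-.12*L[:,2]
w=np.array([.44,-.18,.30])
print(g,pre); show(p,R,w,L); show(p,R,pre,L); show(w,L,pre,L)
Lm=Rn.from_matrix(R)*Rn.from_rotvec(.5*Rn.from_matrix(R.T@L).as_rotvec()); print(Lm.as_matrix().round(2))
E
```

```text
[ 0.51259646 -0.20285261  0.09820962] [ 0.47822478 -0.25203174  0.20213267]
travel [-0.2236, -0.2425, -0.0108] twist [-5.03, 43.72, 77.62] rows>= 10.4
travel [-0.2608, -0.2611, 0.1096] twist [-5.03, 43.72, 77.62] rows>= 10.4
travel [-0.0811, 0.0726, 0.0662] twist [0.0, 0.0, 0.0] rows>= 2.5
[[-0.06  0.99  0.16]
 [ 1.    0.05  0.08]
 [ 0.07  0.16 -0.98]]
```

>>> apply_moves:
  commands:
    - {"travel": [0,0,-0.05],"twist": [0,0,0],"claw": 0.06}
    - {"travel": [-0.05,-0.05,-0.08],"twist": [-0.6,5.5,9.7],"claw": 0.06}
    - {"travel": [-0.224,-0.242,-0.011],"twist": [-5,43.7,77.6],"claw": 0.06}
    - {"travel": [-0.224,-0.242,-0.011],"twist": [-5,43.7,77.6],"claw": 0.06}
    - {"travel": [-0.224,-0.242,-0.011],"twist": [-5,43.7,77.6],"claw": 0.06}
    - {"travel": [-0.224,-0.242,-0.011],"twist": [-5,43.7,77.6],"claw": 0.06}
    - {"travel": [-0.224,-0.242,-0.011],"twist": [-5,43.7,77.6],"claw": 0.06}
    - {"travel": [-0.224,-0.242,-0.011],"twist": [-5,43.7,77.6],"claw": 0.06}
    - {"travel": [-0.224,-0.242,-0.011],"twist": [-5,43.7,77.6],"claw": 0.06}
    - {"travel": [-0.224,-0.242,-0.011],"twist": [-5,43.7,77.6],"claw": 0.06}

```text
clock: 6.85
position: [0.4393, -0.1836, 0.2973]
tool_rot: [3.07, -0.41, 1.146]
force: [0.7, 1.1, 0.4]
grip_width: 0.0601
```

```bash
cat > pre.py <<'E'
from ik import *
import sys
s,p,R=cur(); print(s['clock'],p,s['qpos'].round(2),s['force'].round(1))
L=flip(lean(PY,30)); g=GP+.015*L[:,2]
for d in map(float,sys.argv[1:]): print(d,end=' '); show(p,R,g-d*L[:,2],L)
E
python3 pre.py .12
```

```text
6.85 [ 0.43925733 -0.18360641  0.29730129] [ 0.21  0.24  0.41  1.97 -0.6   1.05  0.5 ] [0.7 1.1 0.4]
0.12 travel [-0.0804, 0.0586, 0.0732] twist [-0.69, 6.12, 9.69] rows>= 2.5
```

>>> apply_moves:
  commands:
    - {"travel": [-0.08,0.059,0.04],"twist": [-0.7,6.1,9.7],"claw": 0.06}
    - {"travel": [-0.08,0.059,0.073],"twist": [-0.7,6.1,9.7],"claw": 0.06}
    - {"travel": [-0.08,0.059,0.073],"twist": [-0.7,6.1,9.7],"claw": 0.06}
    - {"travel": [-0.08,0.059,0.073],"twist": [-0.7,6.1,9.7],"claw": 0.06}
    - {"travel": [-0.08,0.059,0.073],"twist": [-0.7,6.1,9.7],"claw": 0.06}

```text
clock: 7.35
position: [0.4791, -0.2499, 0.203]
tool_rot: [3.14, -0.521, 0.969]
force: [0.0, -0.1, 0.4]
grip_width: 0.0599
```

```bash
python3 pre.py .12; python3 - <<'E'
from h import *
from workcell import bot
s=bot.observe(); f=bot.grab_frame('wrist'); cv2.imwrite('pics/wrist6.png',f['frame'])
np.savez('w6.npz',p=s['position'],r=s['tool_rot'],T=f['tool_from_camera'])
E
```

```text
7.35 [ 0.47909992 -0.24986988  0.20304189] [ 0.39  0.52  0.39  1.9  -0.85  1.04  0.69] [ 0.  -0.1  0.4]
0.12 travel [-0.0024, 0.0005, -0.0003] twist [-0.16, 0.16, 0.4] rows>= 0.1
```

View pics/wrist6.png

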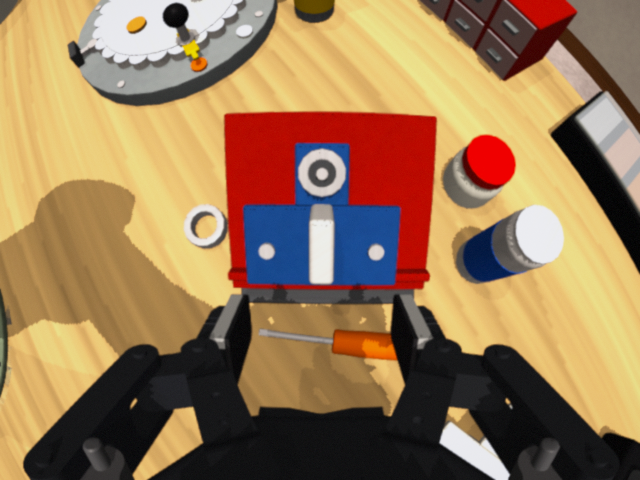

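The block's top face runs from (321,219) to (321,283), square to the tool and centred at x≈321. The rivets, at (267,252) and (376,252), are level. The pointer at (192,50) is over the orange mark. I'll refine with corners from an enlarged crop.

```bash
python3 - <<'E'
import cv2
s=cv2.imread("pics/wrist6.png")
cv2.imwrite("pics/d6.png",cv2.resize(s[130:300,230:415],(653,600),interpolation=cv2.INTER_CUBIC))
E
```

```text
(no output)
```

View pics/d6.png

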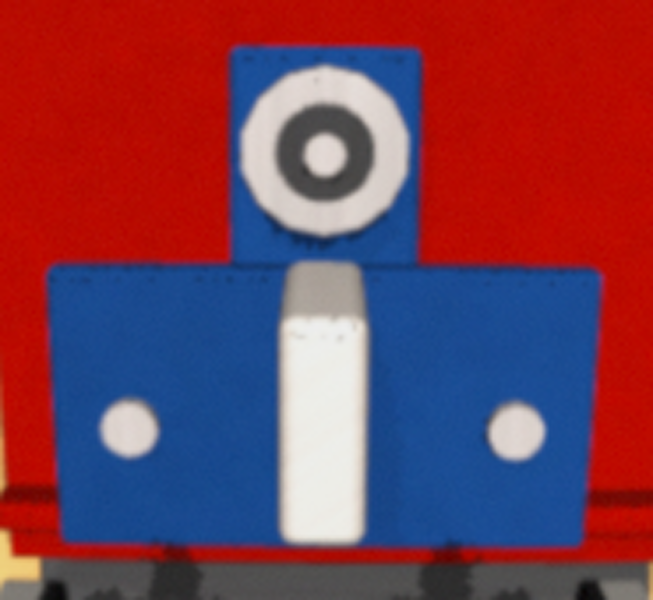

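```bash
cat > fit3.py <<'E'
from ik import *
d=np.load('w6.npz'); Tc=d['T']; p=d['p']; R=Rn.from_euler('xyz',d['r']).as_matrix()
f,cx,cy=371.64829954431775,320.7111312131417,238.566971166207
def fish(X,p,R):
    t=(X-p)@R; c=(t-Tc[:3,3])@Tc[:3,:3]; v=c*[1,-1,-1]
    rr=np.hypot(v[:,0],v[:,1]); th=np.arctan2(rr,v[:,2]); return np.c_[cx+f*th*v[:,0]/rr,cy+f*th*v[:,1]/rr]
if __name__=='__main__':
    k=653/185
    O=[('t',1,1,282,318),('t',1,-1,366,318),('t',-1,1,281,542),('t',-1,-1,364,542),('f',0,1,48,268),('f',0,-1,602,270),('r',0,1,62,542),('r',0,-1,584,545),('n',0,1,231,47),('n',0,-1,421,48)]
    uv=np.array([[230+(o[3]+.5)/k-.5,130+(o[4]+.5)/k-.5] for o in O])
    def pts(xf,xr,wn,sx):
        o=[]
        for a in O:
            y=a[2]
            o.append({'t':(a[1]*sx,y*.008,.025),'f':(xf,y*.06,-.025),'r':(xr,y*.06,-.025),'n':(xr+.112,y*wn,-.025)}[a[0]])
        return np.array(o)
    def res(q):
        Rp=Rn.from_euler('ZYX',q[3:6]).as_matrix(); return (fish(pts(*q[6:])@Rp.T+q[:3],p,R)-uv).ravel()
    r=least_squares(res,[*GP,np.deg2rad(PY),-.52,0,.02,-.043,.02,.022],x_scale=[.01]*3+[.1]*3+[.01]*4)
    print(r.x.round(4),np.rad2deg(r.x[3:6]).round(2),r.cost); print(r.fun.reshape(-1,2).round(2))
    L=flip(lean(PY,30)); print('tool-frame grip offset from current',(R.T@(r.x[:3]-p)).round(4))
E
python3 fit3.py
```

```text
[ 0.5091 -0.2092  0.1084  0.9642 -0.5105 -0.0038  0.0204 -0.0445  0.0197
  0.0215] [ 55.25 -29.25  -0.22] 1.503340088765087
[[-0.95 -0.06]
 [ 0.9   0.08]
 [-0.3  -0.07]
 [ 0.44  0.08]
 [ 0.09 -0.16]
 [-0.23  0.14]
 [ 0.66  0.2 ]
 [-0.5   0.24]
 [-0.06 -0.22]
 [-0.06 -0.22]]
tool-frame grip offset from current [-0.0033  0.0015  0.1072]
```

>>> apply_moves:
  commands:
    - {"travel": [-0.003,0.001,0.04],"twist": [0,0,0],"claw": 0.06}
    - {"travel": [-0.003,0.001,0.075],"twist": [0,0,0],"claw": 0.05}
    - {"travel": [-0.003,0.001,0.1],"twist": [0,0,0],"claw": 0.05}
    - {"travel": [-0.003,0.001,0.12],"twist": [0,0,0.4],"claw": 0.05}
    - {"travel": [-0.003,0.001,0.12],"twist": [0,0,0.4],"claw": 0.05}
  force: 25

```text
clock: 7.9
position: [0.5134, -0.2014, 0.0977]
tool_rot: [-3.14, -0.522, 0.964]
force: [0.1, -0.3, 0.4]
grip_width: 0.05
```

```bash
python3 pre.py 0; python3 - <<'E'
from h import *
from workcell import bot
s=bot.observe(); f=bot.grab_frame('wrist'); cv2.imwrite('pics/wrist7.png',f['frame'])
E
```

```text
7.9 [ 0.51338337 -0.20143188  0.09770196] [ 0.37  0.67  0.27  1.97 -1.04  0.83  0.82] [ 0.1 -0.3  0.4]
0.0 travel [-0.0011, 0.0002, -0.0012] twist [-0.21, 0.07, 0.17] rows>= 0.0
```

View pics/wrist7.png

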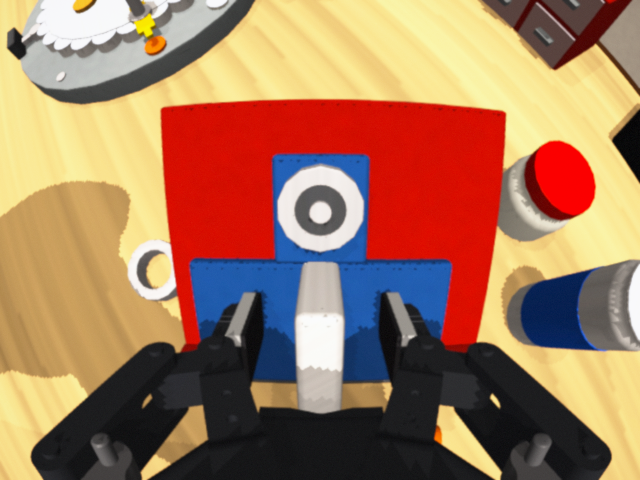

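The block top, x 298–343 at rows 310–412, lies centred between the pads at x≈245 and 395. I'll close.

>>> apply_moves:
  commands:
    - {"travel": [0,0,0],"twist": [0,0,0],"claw": 0.005}
    - {"travel": [0,0,0],"twist": [0,0,0],"claw": 0.005}
    - {"travel": [0,0,0],"twist": [0,0,0],"claw": 0.005}
    - {"travel": [0,0,0],"twist": [0,0,0],"claw": 0.005}
    - {"travel": [0,0,0],"twist": [0,0,0],"claw": 0.005}
    - {"travel": [0,0,0],"twist": [0,0,0],"claw": 0.005}
  force: 60

```text
clock: 8.55
position: [0.5133, -0.2043, 0.099]
tool_rot: [3.141, -0.522, 0.962]
force: [-5.2, -0.1, 11.9]
grip_width: 0.0155
```

```bash
python3 - <<'E'
from ik import *
s,p,R=cur(); print(p,s['force'],s['grip_width'])
# lift: normal to board 10mm then up
n=-R[:,2]; tp=p+.03*n; print('lift normal', (R.T@(tp-p)).round(3)); tp2=p+.03*n+[0,0,.12]; show(p,R,tp2,R)
E
```

```text
[ 0.51330016 -0.20426639  0.09898738] [-5.19156507 -0.09419948 11.94118639] 0.015459729094063077
lift normal [ 0.    0.   -0.03]
travel [0.0599, 0.0001, -0.134] twist [0.0, 0.0, 0.0] rows>= 2.9
```

>>> apply_moves:
  commands:
    - {"travel": [0,0,-0.01],"twist": [0,0,0],"claw": 0.005}
    - {"travel": [0,0,-0.02],"twist": [0,0,0],"claw": 0.005}
    - {"travel": [0,0,-0.035],"twist": [0,0,0],"claw": 0.005}
    - {"travel": [0.02,0,-0.07],"twist": [0,0,0],"claw": 0.005}
    - {"travel": [0.04,0,-0.105],"twist": [0,0,0],"claw": 0.005}
    - {"travel": [0.06,0,-0.135],"twist": [0,0,0],"claw": 0.005}
    - {"travel": [0.06,0,-0.135],"twist": [0,0,0],"claw": 0.005}
    - {"travel": [0.06,0,-0.135],"twist": [0,0,0],"claw": 0.005}

```text
clock: 9.35
position: [0.5042, -0.2165, 0.2454]
tool_rot: [3.141, -0.522, 0.963]
force: [-0.0, 0.4, -6.9]
grip_width: 0.0155
```

```bash
python3 - <<'E'
from ik import *
from workcell import bot
s,p,R=cur(); print(p,s['qpos'].round(2),s['force'],s['grip_width'])
np.savez('w8.npz',p=p,r=s['tool_rot'])
cv2.imwrite('pics/wrist8.png',bot.grab_frame('wrist')['frame'])
L=flip(lean(PLY,0)); tgt=PL+.015*L[:,2]
show(p,R,tgt+[0,0,.16],L)
E
```

```text
[ 0.50424949 -0.21649771  0.24538316] [ 0.3   0.45  0.41  1.87 -0.82  1.06  0.55] [-0.01764794  0.37064671 -6.88655341] 0.015530204478188248
travel [0.304, -0.2125, 0.1773] twist [-23.39, -23.45, 87.75] rows>= 10.9
```

View pics/wrist8.png

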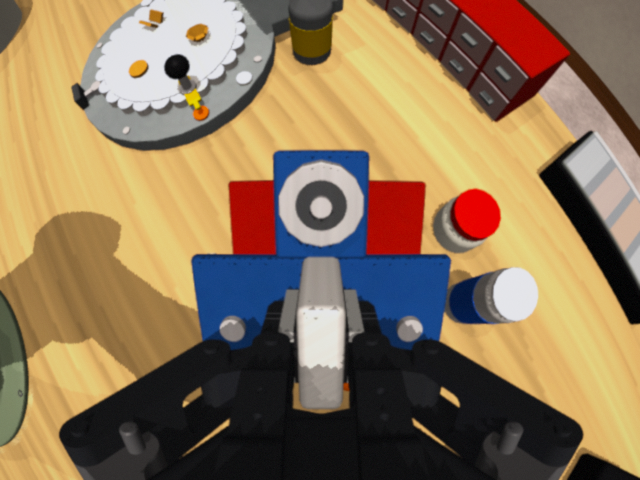

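```bash
python3 - <<'E'
import cv2
s=cv2.imread("pics/wrist8.png")
cv2.imwrite("pics/d8.png",cv2.resize(s[140:290,185:457],(800,441),interpolation=cv2.INTER_CUBIC))
E
```

```text
(no output)
```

View pics/d8.png

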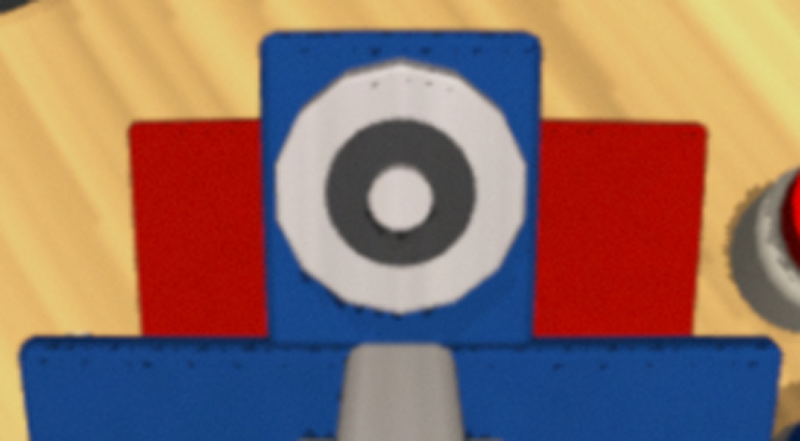

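```bash
cat > fit4.py <<'E'
from fit3 import *
k=800/272
P8=np.array([(.0675,.0197,-.025),(.0675,-.0197,-.025),(.0204,.06,-.025),(.0204,-.06,-.025),(.022,.008,-.025),(.022,-.008,-.025),(.022,.008,.025),(.022,-.008,.025)])
UV=np.array([(262,34),(540,34),(22,340),(780,341),(348,345),(452,345)])
UV=np.c_[185+(UV[:,0]+.5)/k-.5,140+(UV[:,1]+.5)/k-.5]; UV=np.r_[UV,[(300,309),(343,309)]]
I=np.eye(3); F=np.diag([1,-1,-1])
def res(q):
    Rp=F@Rn.from_euler('ZYX',[q[3],q[4],0]).as_matrix()
    return (fish(P8@Rp.T+q[:3],np.zeros(3),I)-UV).ravel()
r=least_squares(res,[0,0,-.015,0,0],x_scale=[.01]*3+[.1]*2)
print(r.x[:3].round(4),np.rad2deg(r.x[3:]).round(2)); print(r.fun.reshape(-1,2).round(2))
r=least_squares(lambda q:res([*q,0]),[0,0,-.015,0],x_scale=[.01]*3+[.1])
print(r.x[:3].round(4),np.rad2deg(r.x[3:]).round(2)); print(r.fun.reshape(-1,2).round(2))
E
python3 fit4.py
```

```text
[-0.0022  0.0012 -0.0107] [ 0.   -0.85]
[[ 0.19  0.83]
 [ 0.03  0.88]
 [ 0.26  1.73]
 [-0.23  1.51]
 [ 0.15 -2.5 ]
 [ 0.62 -2.48]
 [-3.67  0.06]
 [ 2.93  0.08]]
[-0.0019  0.0012 -0.0117] [-0.]
[[ 0.17  0.88]
 [ 0.04  0.93]
 [-0.24  2.33]
 [ 0.27  2.11]
 [ 0.08 -1.89]
 [ 0.69 -1.88]
 [-3.87 -0.84]
 [ 3.13 -0.82]]
```

```bash
cat > place.py <<'E'
from ik import *
import sys
OFF=np.array([-.002,0,-.0115])
s,p,R=cur(); print(s['clock'],p,s['qpos'].round(2),s['force'].round(1),s['grip_width'])
L=flip(lean(PLY,0))
dx,dy=(float(sys.argv[1]),float(sys.argv[2]))
for h in map(float,sys.argv[3:]):
    print(h,end=' '); show(p,R,PL+[dx,dy,h]-L@OFF,L)
E
python3 place.py 0 0 .16
```

```text
9.4 [ 0.50395426 -0.21622621  0.24431344] [ 0.3   0.45  0.41  1.87 -0.82  1.06  0.55] [-0.3  0.2 -5.9] 0.01562917468890973
0.16 travel [0.306, -0.2101, 0.1736] twist [-23.46, -23.36, 87.72] rows>= 10.9
```

>>> apply_moves:
  commands:
    - {"travel": [0.015,-0.011,0.009],"twist": [-1.2,-1.2,4.4],"claw": 0.005}
    - {"travel": [0.037,-0.025,0.021],"twist": [-2.8,-2.8,10.5],"claw": 0.005}
    - {"travel": [0.061,-0.042,0.035],"twist": [-4.7,-4.7,17.5],"claw": 0.005}
    - {"travel": [0.086,-0.059,0.049],"twist": [-6.6,-6.5,24.6],"claw": 0.005}
    - {"travel": [0.11,-0.076,0.062],"twist": [-8.4,-8.4,31.6],"claw": 0.005}
    - {"travel": [0.135,-0.092,0.076],"twist": [-10.3,-10.3,38.6],"claw": 0.005}
    - {"travel": [0.159,-0.109,0.09],"twist": [-12.2,-12.1,45.6],"claw": 0.005}
    - {"travel": [0.184,-0.126,0.104],"twist": [-14.1,-14.0,52.6],"claw": 0.005}
    - {"travel": [0.205,-0.141,0.116],"twist": [-15.7,-15.7,58.8],"claw": 0.005}
    - {"travel": [0.22,-0.151,0.125],"twist": [-16.9,-16.8,63.2],"claw": 0.005}

```text
clock: 10.4
position: [0.5239, 0.0704, 0.2447]
tool_rot: [-3.038, -0.174, -0.059]
force: [0.8, -0.0, -5.8]
grip_width: 0.0151
```

```bash
python3 place.py 0 0 .16
```

```text
10.4 [0.52390495 0.07038042 0.2446704 ] [-0.79  0.33  0.73  2.02 -0.45  0.73 -1.41] [ 0.8 -0.  -5.8] 0.015122922521852922
0.16 travel [0.0018, -0.122, 0.0111] twist [-8.51, -8.07, 31.85] rows>= 4.0
```

>>> apply_moves:
  commands:
    - {"travel": [0,-0.025,0.002],"twist": [-1.7,-1.6,6.4],"claw": 0.005}
    - {"travel": [0.001,-0.05,0.004],"twist": [-3.4,-3.2,12.8],"claw": 0.005}
    - {"travel": [0.001,-0.075,0.007],"twist": [-5.2,-4.9,19.4],"claw": 0.005}
    - {"travel": [0.002,-0.1,0.009],"twist": [-7,-6.6,26],"claw": 0.005}
    - {"travel": [0.002,-0.122,0.011],"twist": [-8.5,-8.1,31.85],"claw": 0.005}
    - {"travel": [0.002,-0.122,0.011],"twist": [-8.5,-8.1,31.85],"claw": 0.005}
    - {"travel": [0.002,-0.122,0.011],"twist": [-8.5,-8.1,31.85],"claw": 0.005}

```text
clock: 11.1
position: [0.5328, 0.1912, 0.2464]
tool_rot: [-3.142, -0.001, -0.603]
force: [-0.7, -1.1, -5.8]
grip_width: 0.0151
```

```bash
python3 place.py 0 0 .16 .05; cat > snap.py <<'E'
from h import *
from workcell import bot
import sys
i=sys.argv[1]
s=bot.observe(); np.savez(f's{i}.npz',p=s['position'],r=s['tool_rot'])
for n in ('scene','top','wrist'):
    f=bot.grab_frame(n)['frame']; cv2.imwrite(f'pics/{n}{i}.png',f)
    if n=='scene': cv2.imwrite(f'pics/{n}{i}c.png',cv2.resize(f[110:260,300:500],(800,600),interpolation=cv2.INTER_CUBIC))
    if n=='top': cv2.imwrite(f'pics/{n}{i}c.png',cv2.resize(f[150:310,120:280],(600,600),interpolation=cv2.INTER_CUBIC))
E
python3 snap.py 9
```

```text
11.1 [0.53282568 0.19122445 0.24644568] [-1.05  0.56  0.89  1.77 -0.5   1.05 -2.15] [-0.7 -1.1 -5.8] 0.015080641619350379
0.16 travel [-0.0009, -0.001, -0.0001] twist [-0.0, -0.06, 0.3] rows>= 0.0
0.05 travel [-0.001, -0.001, 0.1099] twist [-0.0, -0.06, 0.3] rows>= 2.2
```

View pics/scene9.png

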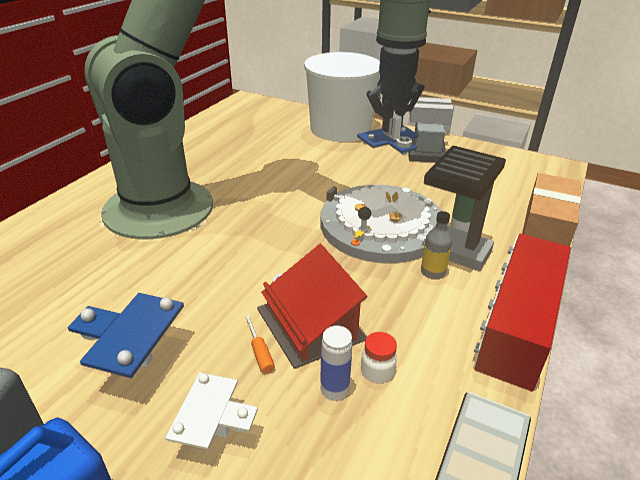

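View pics/wrist9.png

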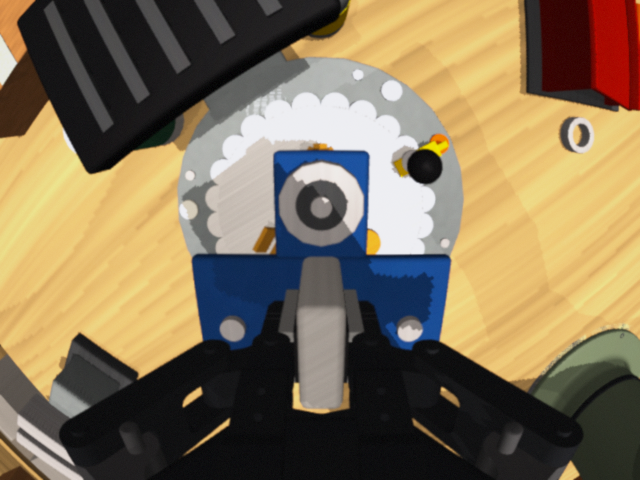

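View pics/top9c.png

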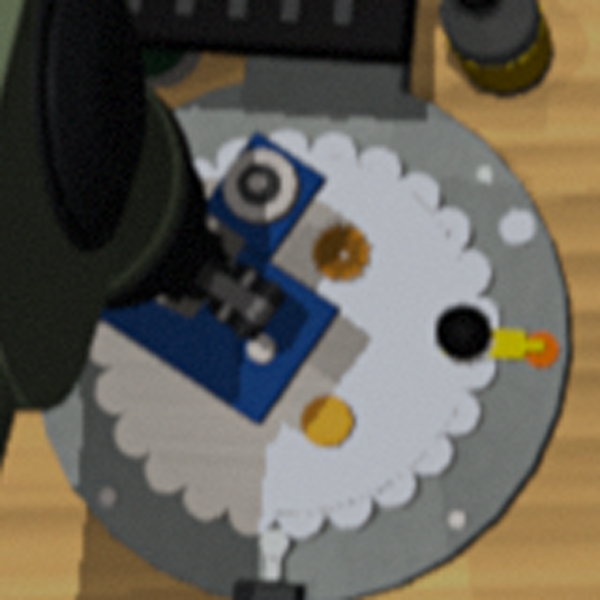

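The plate hovers level. In the top crop the cone is at (342,250) and the flat seat at (327,420), offset by the expected height parallax, and the pointer lies on the orange mark at (540,350). I'll lower to 30 mm above seated and compare.

>>> apply_moves:
  commands:
    - {"travel": [-0.001,-0.001,0.02],"twist": [0,0,0.3],"claw": 0.005}
    - {"travel": [-0.001,-0.001,0.045],"twist": [0,0,0.3],"claw": 0.005}
    - {"travel": [-0.001,-0.001,0.07],"twist": [0,0,0.3],"claw": 0.005}
    - {"travel": [-0.001,-0.001,0.095],"twist": [0,0,0.3],"claw": 0.005}
    - {"travel": [-0.001,-0.001,0.115],"twist": [0,0,0.3],"claw": 0.005}
    - {"travel": [-0.001,-0.001,0.13],"twist": [0,0,0.3],"claw": 0.005}
    - {"travel": [-0.001,-0.001,0.13],"twist": [0,0,0.3],"claw": 0.005}
    - {"travel": [-0.001,-0.001,0.13],"twist": [0,0,0.3],"claw": 0.005}

```text
clock: 12.05
position: [0.5338, 0.1928, 0.1185]
tool_rot: [-3.138, -0.002, -0.61]
force: [0.1, 0.3, -4.6]
grip_width: 0.0155
```

```bash
python3 place.py 0 0 .03;python3 snap.py 10
```

```text
12.05 [0.53380292 0.19281839 0.11847929] [-0.94  0.71  0.74  1.88 -0.66  0.8  -2.03] [ 0.1  0.3 -4.6] 0.01546162557358856
0.03 travel [-0.0008, 0.0009, 0.002] twist [-0.19, -0.1, -0.09] rows>= 0.0
```

View pics/scene10c.png

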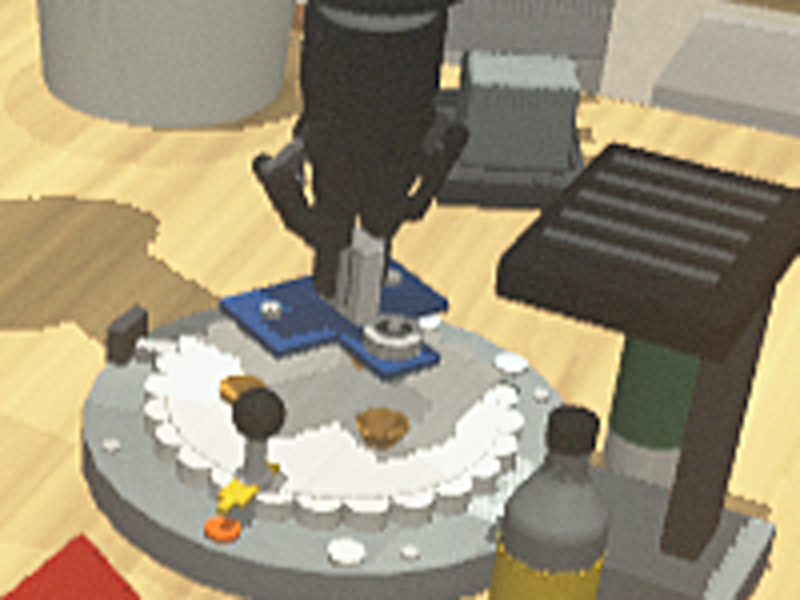

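View pics/top10c.png

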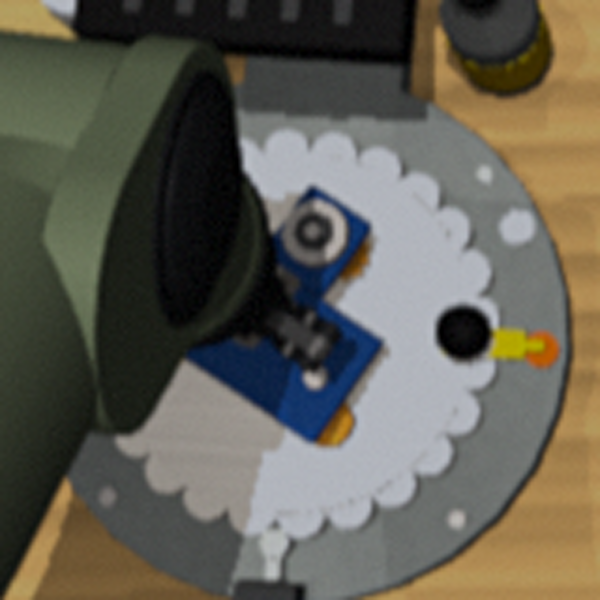

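View pics/wrist10.png

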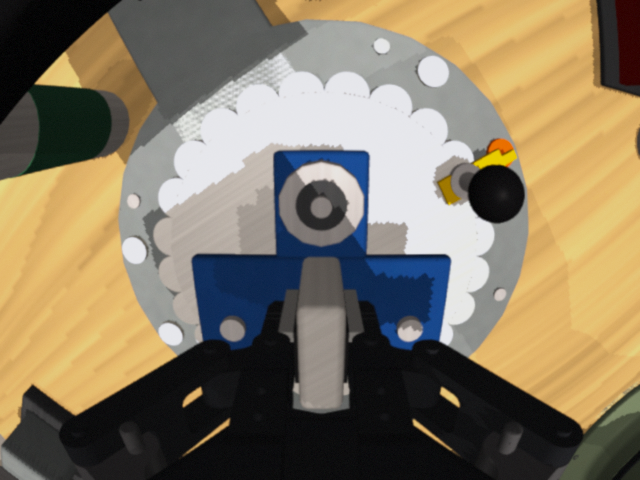

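```bash
cat > fit5.py <<'E'
from h import *
PLY=BY-30
def go(T,S,z0=.128,kt=3.75,ot=(120,150),ks=4,os=(300,110)):
    Q={'nL':(.0675,.0197),'nR':(.0675,-.0197),'wf':(.0204,-.06),'wr':(-.0445,-.06),'in':(.0204,-.0197),'wfL':(.0204,.06),'wrL':(-.0445,.06)}
    O=[('top',k,(ot[0]+(u+.5)/kt-.5,ot[1]+(v+.5)/kt-.5)) for k,(u,v) in T.items()]+[('scene',k,(os[0]+(u+.5)/ks-.5,os[1]+(v+.5)/ks-.5)) for k,(u,v) in S.items()]
    for sel in ('top','scene','both'):
        o=[a for a in O if sel in ('both',a[0])]
        def res(q):
            return np.concatenate([proj(n,Rn.from_euler('z',q[2]).apply([*Q[k],-.025])+[q[0],q[1],q[3] if sel=='both' else z0])[0]-uv for n,k,uv in o])
        r=least_squares(res,[*C,np.deg2rad(PLY),z0],loss='soft_l1')
        print(sel,'dxy mm',((r.x[:2]-C)*1e3).round(1),'dyaw',(np.rad2deg(r.x[2])-PLY).round(2),'z',r.x[3].round(4),'rms',np.sqrt(np.mean(r.fun**2)).round(2))
    print(r.fun.reshape(-1,2).round(1).tolist())
if __name__=='__main__':
    go(dict(nL=(313,187),nR=(370,225),wf=(383,345),wr=(315,442)),dict(nL=(438,353),nR=(388,374),wf=(275,350),wr=(222,300)))
E
python3 fit5.py; python3 - <<'E'
from h import *
print(knob(-90))
E
```

```text
top dxy mm [1.9 0.4] dyaw 0.24 z 0.128 rms 0.65
scene dxy mm [-0.1  8.8] dyaw 0.28 z 0.128 rms 0.69
both dxy mm [ 1.7 -0.2] dyaw 0.31 z 0.133 rms 0.8
[[-0.9, -0.9], [0.5, -0.1], [0.3, -0.9], [-0.7, 1.1], [0.7, 0.8], [-1.3, -0.2], [0.1, 0.2], [-1.7, -0.3]]
[0.52258004 0.09405511 0.09      ]
```

```bash
python3 - <<'E'
from ik import *
s,p,R=cur(); print(p)
for d in ([-.0015,0,0],[-.0015,0,-.025]): show(p,R,p+d,flip(lean(PLY,0)))
E
```

```text
[0.53395507 0.19331301 0.11884297]
travel [-0.0012, 0.0009, -0.0] twist [-0.24, -0.11, -0.06] rows>= 0.0
travel [-0.0013, 0.001, 0.025] twist [-0.24, -0.11, -0.06] rows>= 0.5
```

>>> apply_moves:
  commands:
    - {"travel": [-0.0012,0.0009,0.006],"twist": [-0.2,-0.1,0],"claw": 0.005}
    - {"travel": [-0.0012,0.0009,0.012],"twist": [-0.2,-0.1,0],"claw": 0.005}
    - {"travel": [-0.0012,0.0009,0.017],"twist": [-0.2,-0.1,0],"claw": 0.005}
    - {"travel": [-0.0012,0.0009,0.02],"twist": [-0.2,-0.1,0],"claw": 0.005}
    - {"travel": [-0.0012,0.0009,0.02],"twist": [-0.2,-0.1,0],"claw": 0.005}
    - {"travel": [-0.0012,0.0009,0.02],"twist": [-0.2,-0.1,0],"claw": 0.005}

```text
clock: 12.8
position: [0.5321, 0.193, 0.0979]
tool_rot: [3.141, 0.0, -0.609]
force: [0.6, -0.7, -5.2]
grip_width: 0.0151
```

```bash
python3 place.py -.0002 0 0;python3 snap.py 11
```

```text
12.8 [0.53209642 0.19301103 0.09785583] [-0.93  0.74  0.71  1.89 -0.68  0.77 -2.01] [ 0.6 -0.7 -5.2] 0.015121781327305777
0.0 travel [0.0005, 0.0002, 0.0114] twist [0.04, 0.02, -0.08] rows>= 0.2
```

View pics/scene11c.png

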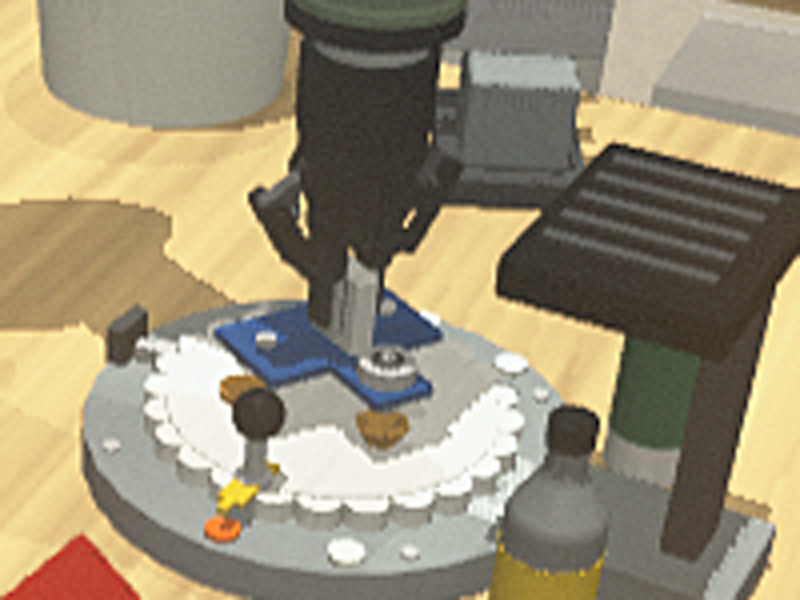

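View pics/top11c.png

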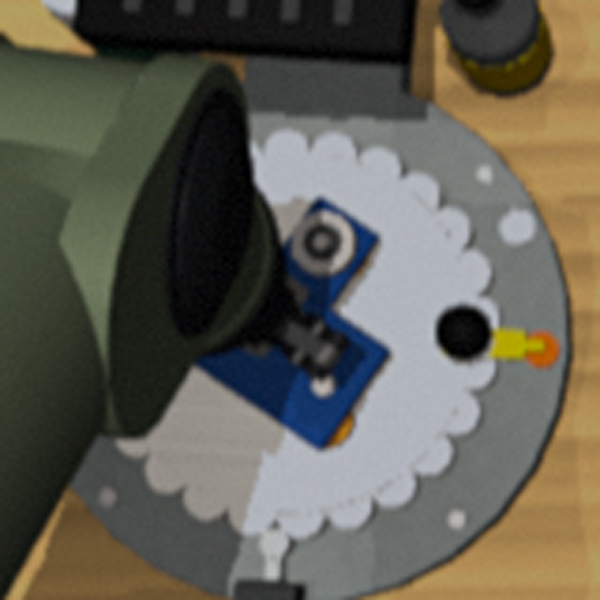

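```bash
python3 - <<'E'
from fit5 import *
go(dict(nL=(320,198),nR=(380,237),wf=(390,352),wr=(322,448)),dict(nL=(432,381),nR=(377,399),wf=(268,377),wr=(215,328)),z0=.109)
# where do feet lie in the scene crop now vs cone
for z in (.109,):
  X=Rn.from_euler('z',PLY,degrees=True).apply([.05,0,-.039])+[*C,z]; print('foot cone px',(proj('scene',X)-[300,110])*4, 'seat',(proj('scene',X-[0,0,z-.098])-[300,110])*4,(proj('scene',X-[0,0,z-.094])-[300,110])*4)
E
```

```text
top dxy mm [-0.1  0. ] dyaw -0.09 z 0.109 rms 0.57
scene dxy mm [-3.3  9. ] dyaw 0.37 z 0.109 rms 0.48
both dxy mm [-0.5 -0.9] dyaw -0.01 z 0.1149 rms 0.64
[[-0.3, -0.9], [-0.1, -0.5], [0.3, -0.4], [-0.4, 1.4], [0.1, 0.6], [-0.5, 0.3], [0.2, 0.1], [-1.3, -0.8]]
foot cone px [[382.33066159 404.34742822]] seat [[380.40272331 420.35880129]] [[379.70687486 426.13776688]]
```

>>> apply_moves:
  commands:
    - {"travel": [0,0,0.004],"twist": [0,0,0],"claw": 0.005}
    - {"travel": [0,0,0.007],"twist": [0,0,0],"claw": 0.005}
    - {"travel": [0,0,0.009],"twist": [0,0,0],"claw": 0.005}
    - {"travel": [0,0,0.011],"twist": [0,0,0],"claw": 0.005}
    - {"travel": [0,0,0.011],"twist": [0,0,0],"claw": 0.005}

```text
clock: 13.45
position: [0.5319, 0.193, 0.0866]
tool_rot: [3.141, 0.001, -0.609]
force: [-0.4, -0.8, -4.9]
grip_width: 0.015
```

No contact yet. I'll go on in 1 mm rows.

>>> apply_moves:
  commands:
    - {"travel": [0,0,0.001],"twist": [0,0,0],"claw": 0.005}
    - {"travel": [0,0,0.002],"twist": [0,0,0],"claw": 0.005}
    - {"travel": [0,0,0.002],"twist": [0,0,0],"claw": 0.005}

```text
clock: 13.75
position: [0.532, 0.1931, 0.0848]
tool_rot: [3.141, 0.0, -0.609]
force: [0.7, 0.5, -4.5]
grip_width: 0.0152
```

>>> apply_moves:
  commands:
    - {"travel": [0,0,0.001],"twist": [0,0,0],"claw": 0.005}
    - {"travel": [0,0,0.001],"twist": [0,0,0],"claw": 0.005}

```text
clock: 13.95
position: [0.5319, 0.1932, 0.0838]
tool_rot: [3.141, 0.001, -0.609]
force: [-0.5, 0.2, -5.0]
grip_width: 0.0156
```

>>> apply_moves:
  commands:
    - {"travel": [0,0,0.001],"twist": [0,0,0],"claw": 0.005}
    - {"travel": [0,0,0.001],"twist": [0,0,0],"claw": 0.005}

```text
clock: 14.15
position: [0.5318, 0.1934, 0.083]
tool_rot: [3.141, 0.001, -0.609]
force: [-4.5, 1.2, 1.5]
grip_width: 0.0154
```

Contact. The seat pushes the plate towards −x, so I'll follow that by about 0.8 mm and look.

>>> apply_moves:
  commands:
    - {"travel": [-0.0004,0.0002,0],"twist": [0,0,0],"claw": 0.005}
    - {"travel": [-0.0008,0.0003,0],"twist": [0,0,0],"claw": 0.005}
    - {"travel": [-0.0008,0.0003,0],"twist": [0,0,0],"claw": 0.005}

```text
clock: 14.45
position: [0.5312, 0.1933, 0.0828]
tool_rot: [3.141, 0.0, -0.609]
force: [-0.0, 1.6, -3.4]
grip_width: 0.0158
```

```bash
python3 place.py 0 0 0;python3 snap.py 12
```

```text
14.45 [0.53118127 0.19332881 0.08277866] [-0.92  0.76  0.69  1.9  -0.7   0.74 -2.  ] [-0.   1.6 -3.4] 0.015823191492531953
0.0 travel [0.0016, -0.0002, -0.0037] twist [0.04, 0.01, -0.07] rows>= 0.1
```

View pics/scene12c.png

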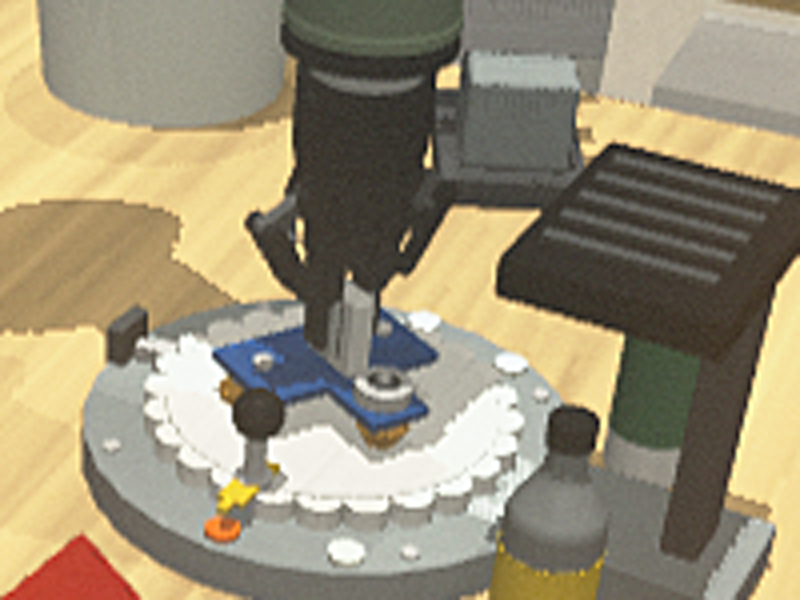

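View pics/top12c.png

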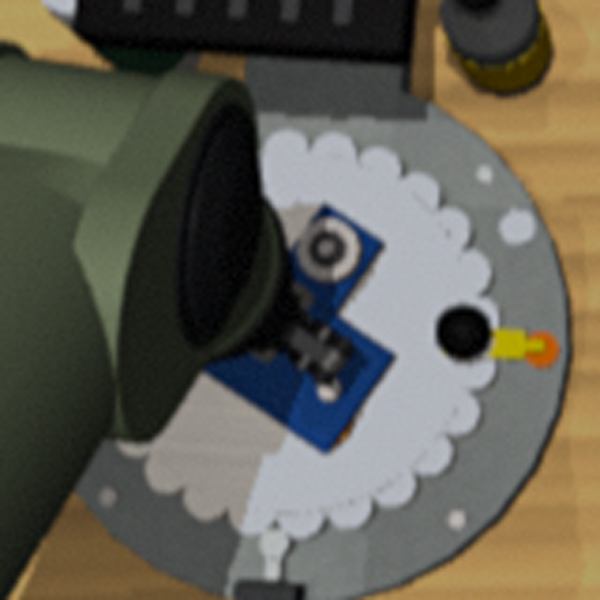

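The cone foot is at its cone, (383,430) in the scene crop, and the flat foot is over its seat. I'll keep lowering in 1 mm steps, watching the force.

>>> apply_moves:
  commands:
    - {"travel": [0,0,0.001],"twist": [0,0,0],"claw": 0.005}
    - {"travel": [0,0,0.001],"twist": [0,0,0],"claw": 0.005}

```text
clock: 14.8
position: [0.531, 0.1935, 0.082]
tool_rot: [3.141, 0.001, -0.609]
force: [-4.6, 1.4, 4.7]
grip_width: 0.0153
```

>>> apply_moves:
  commands:
    - {"travel": [0,0,0.001],"twist": [0,0,0],"claw": 0.005}
    - {"travel": [0,0,0.001],"twist": [0,0,0],"claw": 0.005}

```text
clock: 15.0
position: [0.531, 0.1935, 0.0817]
tool_rot: [-3.142, 0.001, -0.609]
force: [-10.8, 1.4, 20.2]
grip_width: 0.0156
```

>>> apply_moves:
  commands:
    - {"travel": [-0.0005,0.0003,-0.001],"twist": [0,0,0],"claw": 0.005}
    - {"travel": [-0.001,0.0006,-0.001],"twist": [0,0,0],"claw": 0.005}
    - {"travel": [-0.001,0.0006,-0.001],"twist": [0,0,0],"claw": 0.005}

```text
clock: 15.3
position: [0.5304, 0.1935, 0.082]
tool_rot: [3.142, -0.0, -0.609]
force: [1.3, 1.0, -0.5]
grip_width: 0.0154
```

>>> apply_moves:
  commands:
    - {"travel": [0,0,0.001],"twist": [0,0,0],"claw": 0.005}
    - {"travel": [0,0,0.001],"twist": [0,0,0],"claw": 0.005}

```text
clock: 15.5
position: [0.5306, 0.1936, 0.0815]
tool_rot: [-3.141, -0.0, -0.609]
force: [-1.9, 2.5, 13.3]
grip_width: 0.0153
```

```bash
python3 snap.py 13; python3 -c "
from workcell import bot
s=bot.observe();print(s['force'],s['moment'])"
```

```text
[-2.22748208  2.05809209 12.3338748 ] [0.28155492 0.35493806 0.06443322]
```

View pics/scene13c.png

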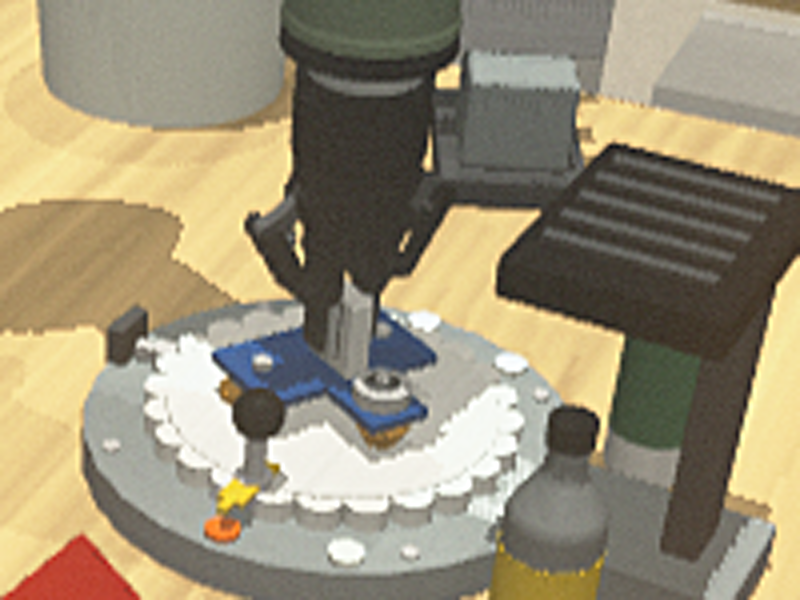

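View pics/top13c.png

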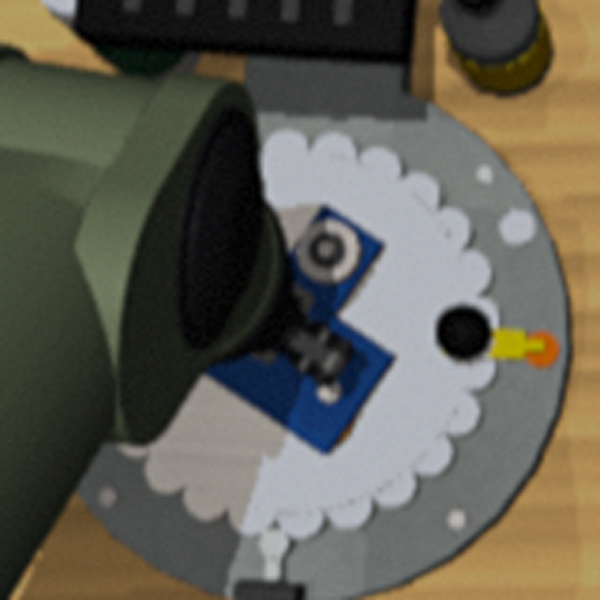

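```bash
python3 - <<'E'
from fit5 import *
go(dict(nL=(325,205),nR=(385,245),wf=(396,355),wr=(326,454)),dict(nL=(428,406),nR=(372,425),wf=(265,399),wr=(213,352)),z0=.098)
Q={'nL':(.0675,.0197),'nR':(.0675,-.0197),'wf':(.0204,-.06),'wr':(-.0445,-.06)}
for z in (.098,.101):
  for n,o,k in (('scene',(300,110),4),('top',(120,150),3.75)):
    print(z,n,{a:((proj(n,Rn.from_euler('z',PLY,degrees=True).apply([*q,-.025])+[*C,z])[0]-o)*k).round().tolist() for a,q in Q.items()})
E
```

```text
top dxy mm [-1.5 -0.5] dyaw -0.16 z 0.098 rms 0.47
scene dxy mm [-0.3  0.8] dyaw -0.9 z 0.098 rms 0.58
both dxy mm [-1.  -0.3] dyaw -0.22 z 0.098 rms 0.56
[[-0.0, -0.9], [-0.1, -0.8], [-0.1, 0.2], [-0.2, 0.7], [0.1, 0.5], [-0.3, -0.0], [0.2, 0.7], [-1.3, -0.9]]
0.098 scene {'nL': [429.0, 406.0], 'nR': [372.0, 424.0], 'wf': [267.0, 401.0], 'wr': [208.0, 347.0]}
0.098 top {'nL': [322.0, 198.0], 'nR': [382.0, 238.0], 'wf': [394.0, 352.0], 'wr': [324.0, 453.0]}
0.101 scene {'nL': [430.0, 402.0], 'nR': [372.0, 419.0], 'wf': [267.0, 396.0], 'wr': [208.0, 343.0]}
0.101 top {'nL': [321.0, 197.0], 'nR': [381.0, 237.0], 'wf': [393.0, 351.0], 'wr': [323.0, 453.0]}
```

The fit gives z = 0.098 m, the seated height, within 1 mm and 0.2° of the nominal pose. I'll ease the downward press and open gently.

>>> apply_moves:
  commands:
    - {"travel": [0,0,-0.0005],"twist": [0,0,0],"claw": 0.005}
    - {"travel": [0,0,-0.0005],"twist": [0,0,0],"claw": 0.018}
    - {"travel": [0,0,-0.0005],"twist": [0,0,0],"claw": 0.022}
    - {"travel": [0,0,-0.0005],"twist": [0,0,0],"claw": 0.03}
    - {"travel": [0,0,-0.0005],"twist": [0,0,0],"claw": 0.04}
    - {"travel": [0,0,-0.0005],"twist": [0,0,0],"claw": 0.045}
  force: 20

```text
clock: 16.25
position: [0.53, 0.1934, 0.0813]
tool_rot: [3.141, 0.0, -0.609]
force: [-0.3, -0.2, 0.1]
grip_width: 0.0449
```

```bash
python3 snap.py 14; python3 -c "
from workcell import bot
s=bot.observe();print(s['force'],s['moment'])"
```

```text
[-0.37853739  0.06350407  1.35570077] [-0.01178634  0.00037338 -0.01234839]
```

View pics/scene14c.png

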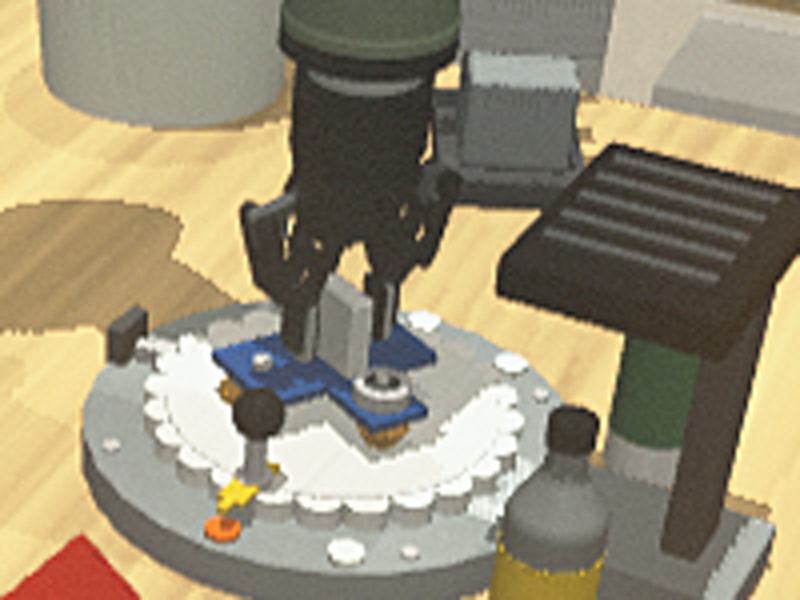

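View pics/wrist14.png

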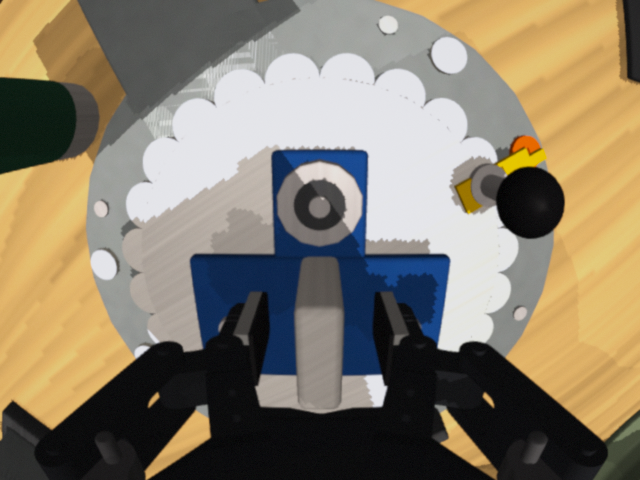

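The plate stayed put when the fingers opened, so I'll retract straight up, the way I came.

>>> apply_moves:
  commands:
    - {"travel": [0,0,-0.015],"twist": [0,0,0],"claw": 0.05}
    - {"travel": [0,0,-0.04],"twist": [0,0,0],"claw": 0.05}
    - {"travel": [0,0,-0.08],"twist": [0,0,0],"claw": 0.05}
    - {"travel": [0,0,-0.12],"twist": [0,0,0],"claw": 0.05}
    - {"travel": [0,0,-0.16],"twist": [0,0,0],"claw": 0.05}
    - {"travel": [0,0,-0.2],"twist": [0,0,0],"claw": 0.05}
    - {"travel": [0,0,-0.2],"twist": [0,0,0],"claw": 0.05}

```text
clock: 17.1
position: [0.5318, 0.1932, 0.2869]
tool_rot: [-3.136, -0.003, -0.61]
force: [1.0, -0.0, -1.1]
grip_width: 0.0502
```

>>> apply_moves:
  commands:
    - {"travel": [-0.04,0,0],"twist": [0,0,0],"claw": 0.05}
    - {"travel": [-0.08,0,0],"twist": [0,0,0],"claw": 0.05}
    - {"travel": [-0.12,0,0],"twist": [0,0,0],"claw": 0.05}
    - {"travel": [-0.15,0,0],"twist": [0,0,0],"claw": 0.05}
    - {"travel": [-0.15,0,0],"twist": [0,0,0],"claw": 0.05}

```text
clock: 17.6
position: [0.4041, 0.2817, 0.2817]
tool_rot: [3.141, 0.002, -0.604]
force: [0.9, 0.2, 0.7]
grip_width: 0.0504
```

```bash
python3 snap.py 15
```

```text
(no output)
```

View pics/scene15c.png

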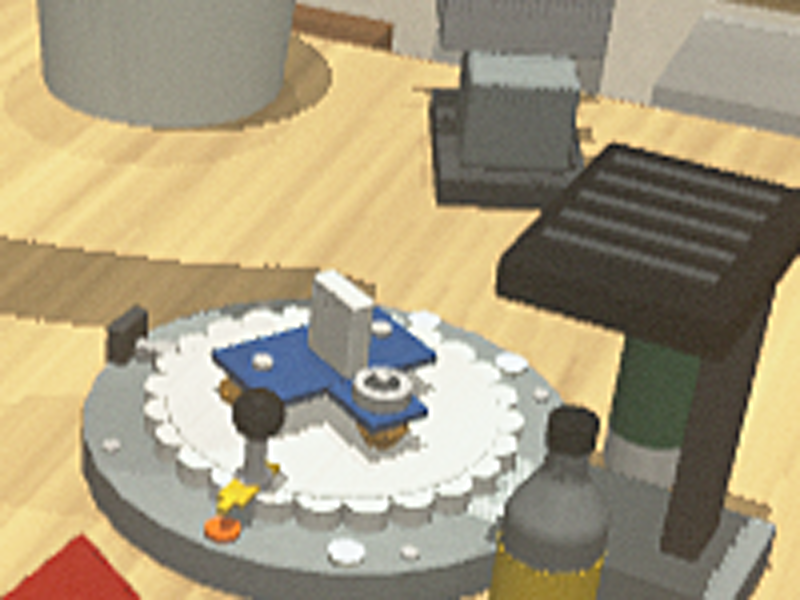

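View pics/top15.png

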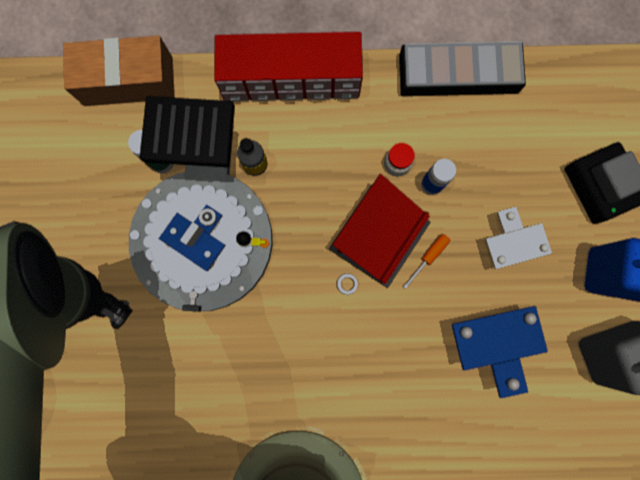

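View pics/wrist15.png

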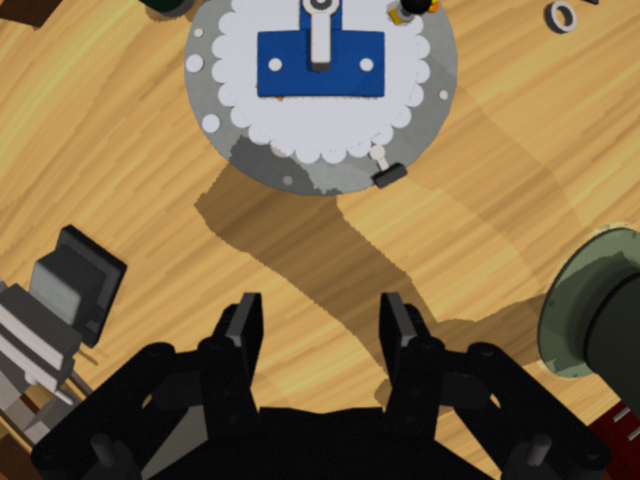

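Bystanders are where they were and the plate is on the turntable. I'll do one final fit with all the corners now visible.

```bash
python3 - <<'E'
import cv2
t=cv2.imread("pics/top15.png");s=cv2.imread("pics/scene15.png")
cv2.imwrite("pics/e1.png",cv2.resize(t[195:280,150:275],(800,544),interpolation=cv2.INTER_CUBIC))
cv2.imwrite("pics/e2.png",cv2.resize(s[170:255,340:420],(565,600),interpolation=cv2.INTER_CUBIC))
E
```

```text
(no output)
```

View pics/e1.png

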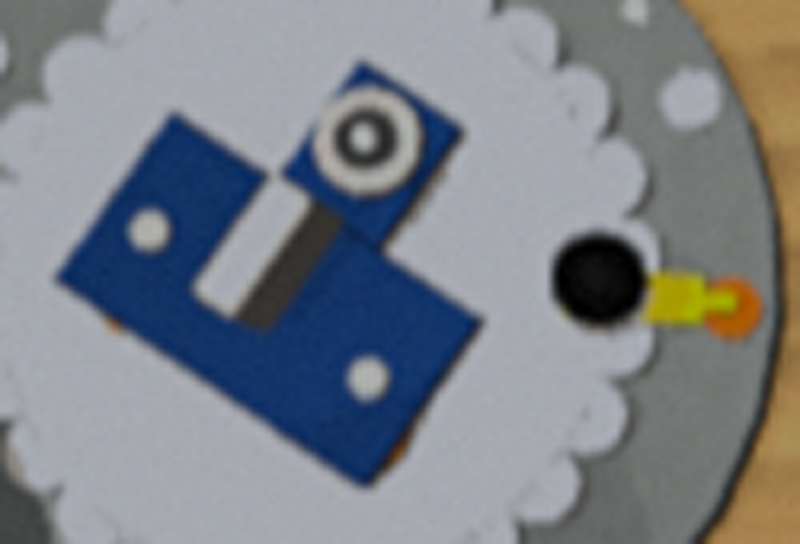

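View pics/e2.png

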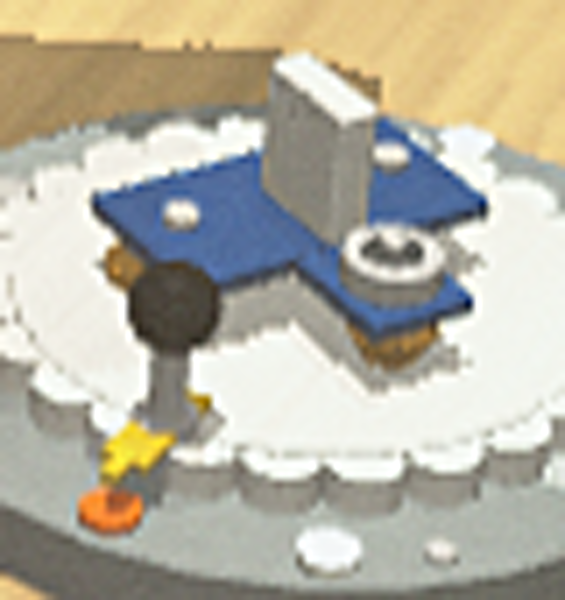

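```bash
cat > fit6.py <<'E'
from h import *
PLY=BY-30
Q={'nL':(.0675,.0197),'nR':(.0675,-.0197),'wf':(.0204,-.06),'wr':(-.0445,-.06),'in':(.0204,-.0197),'wfL':(.0204,.06),'wrL':(-.0445,.06)}
T=dict(nL=(362,60),nR=(464,131),wf=(484,320),wr=(368,486),wfL=(172,113),wrL=(57,275)); S=dict(nL=(471,296),nR=(380,328),wr=(93,198),wfL=(488,206))
S['in']=(295,262)
O=[('top',k,(150+(u+.5)/6.4-.5,195+(v+.5)/6.4-.5)) for k,(u,v) in T.items()]+[('scene',k,(340+(u+.5)/7.06-.5,170+(v+.5)/7.06-.5)) for k,(u,v) in S.items()]
def res(q,r=None):
    return np.concatenate([proj(n,Rn.from_euler('ZYX',[q[2],*(q[4:] if len(q)>4 else (0,0))]).apply([*Q[k],-.025])+q[[0,1,3]])[0]-uv for n,k,uv in O])
for e in ([],[0,0]):
    r=least_squares(res,[*C,np.deg2rad(PLY),.098,*e]); print(((r.x[:2]-C)*1e3).round(1),np.rad2deg(r.x[2])-PLY,r.x[3],np.rad2deg(r.x[4:]),np.sqrt(np.mean(r.fun**2)))
    print(r.fun.reshape(-1,2).round(1).tolist())
E
python3 fit6.py
```

```text
[-0.7 -0.2] 0.011056485314696829 0.09615294239585134 [] 0.5476683827051181
[[0.1, -0.5], [0.1, -1.0], [0.0, -0.3], [-0.4, 0.7], [0.1, -0.5], [-0.7, 0.7], [0.5, 0.7], [-0.8, 0.5], [-1.0, -0.1], [0.3, -0.4], [-0.4, -0.2]]
[-1.   0.6] -0.1816062560690881 0.09536214541568305 [-1.50309538 -0.76305434] 0.516705831616524
[[0.0, -0.6], [-0.0, -1.1], [-0.1, -0.2], [-0.5, 0.8], [0.2, -0.5], [-0.3, 0.7], [0.6, 0.5], [-0.8, 0.0], [-1.0, 0.2], [0.3, 0.0], [-0.4, -0.2]]
```

```bash
python3 -c "
from workcell import bot
s=bot.observe();print(s['clock'],s['qd'].round(3));print(bot.job_done())"
```

```text
17.75 [ 0.027  0.008 -0.001 -0.003 -0.003 -0.003  0.001]
the job is handed in; nothing more can be done
None
```

I turned the turntable to the orange mark and seated the blue carrier plate from the red rack on it. The job was handed in at 17.75 s with the gripper open and clear.

- **Turntable:** I gripped the knob with the tool leaning 40° in under the lamp, turned it clockwise along the arc and let go. The camera fit gave −90.3° against the −90° stop. The pointer still lay over the orange mark in the last top, scene and wrist pictures.
- **Plate:** I took the small blue plate from the rack by its grip block, carried it level and lowered it in 1 mm steps. Twice I followed the sideways push of the seats, until about 13 N of contact force remained with little sideways force. Then I eased off and opened the fingers, and the plate did not move in the pictures.
- **Final check of the seating:** The fit to all visible corners put the plate within 0.7 mm of the seated position and 0.01° in yaw.
    - **Height:** the grip came out at 96 mm against the nominal 98 mm, within camera accuracy.
    - **Tilt:** when left free, it came out at 0.8 to 1.5°. I take that as fit noise, because it improved the fit very little.
- **One disagreement:** While the plate was held, the wrist camera put it about 5 mm lower in the gripper than the other two cameras and the contact height showed. I went by the contact force.
- **Surroundings:** In the last overhead picture the lamp and other things look to be where they started. I did not measure them again.

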